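# Tighten an enclosed star-wheel bar clamp through its slot

### The job

Take the adjusting spoon out of its wooden stand and, working through the slot in the clamp's cover, push the hidden star wheel round tooth by tooth in the direction of the arrow until the jaw holds the caramel bar firmly against the fence; go by feel and neither over-tighten the clamp nor force the spoon. Then put the spoon back upright in its stand, fully home, and leave the other things on the bench where they are.

Things in the scene. Friction and masses are not known exactly. Their poses are not given: they have to be found in the camera images.
- clamp: Grey bar clamp fixed to the bench: closed housing 70 x 100 x 80 mm high on a base plate 160 x 110 x 15 mm. Origin under the housing's centre, on the bench. y axis: along the cover's slot, in the direction of the raised arrow beside it (tightening). Its -x side carries a ledge (top 27 mm above the bench), the jaw and the fence.
- slot (a point): Centre of the slot in the steel cover's top face, 80 mm above the bench; axes as the clamp. 28 mm long (y), 12 mm wide (x), cover 7 mm thick. A blade let down here may land on a tooth's end (felt 10 to 16 mm below the top) instead of between two teeth: lift it and try a few mm along. Good tip depth: 20 mm below the top (hub at 26 mm). One pass along the slot moves the wheel about one tooth.
- axle (a point): Centre of the hidden dark star wheel, on its axle (parallel to the clamp's x), 40 mm under the slot: 10 teeth 4 mm thick, 30 mm outer radius, 14 mm hub radius, 13 mm wide. Its start angle is unknown; it stays where it is left. Pushed to +y with the tip 20 mm below the cover's top it turns freely at 6 to 10 N (rising along the pass).
- screw (a point): Screw between housing and jaw, 47.5 mm to -x of the axle. The wheel drives it: 4.7 mm to -x per tooth. The steel jaw plate (10 x 60 x 22 mm) on its end starts 7 to 15 mm short of gripping. Once the jaw squeezes the bar, the push needed on the wheel climbs within a few mm: 12 to 14 N is a firm grip, above 16 N is over-tight.
- fence: Fixed stop of the clamp at the far side of the bar from the jaw: grey block 12 x 100 x 22 mm on the ledge. Origin: centre of its underside; axes as the clamp. Its face toward the bar is 6 mm to +x.
- bar_centre (a point): Centre of the caramel bar, a plain aluminium bar 13 x 310 x 13 mm (long axis y) lying loose on the clamp's ledge between jaw and fence, 1 to 3 mm off the fence.
- spoon_grip (a point): Grasp point of the adjusting spoon, in the middle of its square wooden handle (18 x 18 mm, 60 mm long, reaching from 24 mm below this point to 36 mm above). Below the handle a straight steel blade 34 mm long, 8 mm wide along the spoon's x and 4 mm thick along its y (y is the direction to push with). z points up along the handle. At the start the spoon stands upright in the stand, its handle's lower end resting on the stand's top.
- spoon_tip (a point): Centre of the lower end of the spoon's blade, 58 mm below spoon_grip along the handle's axis; axes as the spoon.
- stand: Wooden block 64 x 64 x 46 mm, fixed, with an upright slot in its top, 11 x 7 mm (x by y of the stand), 40 mm deep with a 2 mm chamfer. Origin: centre of its underside.
- stand_bottom (a point): Point on the axis of the stand's slot, 12 mm above the bench, where the spoon's tip rests when the spoon is fully home.
- timer: Bystander: wind-up kitchen timer, red dome on a white base, 62 x 62 x 48 mm high, loose; origin under its centre.
- bark_a: Bystander: piece of milk-chocolate bark, 52 x 48 x 12 mm, loose; origin under its centre.
- bark_b: Bystander: piece of dark-chocolate bark, 47 x 54 x 12 mm, loose; origin under its centre.

How it is judged:
By the outcome, as a careful person would: the job done as asked, in the order asked, and still so for the second after the job is handed in, with the robot touching nothing.
It also fails if it takes over 70 s, if anything falls off the work surface, if the arm or the gripper's body presses on something with over 40 N, if the wrist force passes 120 N, or if a joint passes its speed limit or range.

### The arm

A 6-joint arm with a two-finger parallel gripper is mounted at the origin on a cart in front of the work surface, level with it; the furniture and walls round the work are solid. World frame = base frame: x ahead of the robot, y to its left, z up, the work surface at z = 0. Lengths are in m, angles in rad, forces in N, time in s.
With the tool pointing down it reaches from about 0.325 to 0.875 m from the base axis. Payload 4.4 kg.
Tool frame: the origin (TCP) lies midway between the tips of the shut fingers; the grasp point (between the pads) lies 19 mm behind it; x points along the fingers, y is the direction in which the jaws open and shut, and the axes are right-handed (so a half turn about x gives the same grasp; the last joint's range is limited). The gripper opens to 85 mm and grips with 20 to 120 N. Pads are 22 mm wide; open, the fingers measure 114 mm over their backs; the gripper's body (76 mm by 85 mm) begins 54 mm behind the grasp point. The pads swing forward as they close: fully open they stand 13 mm farther back than shut.
Start: joints at [-1.383, 0.207, 1.542, -0, 1.393, -0.15], TCP at [0.191, -0.542, 0.231] pointing down, gripper open.
Joint ranges: [-2.73, 2.73], [-0.86, 2.22], [0.23, 2.46], [-1.11, 4.25], [0.08, 2.63], [-2.82, 2.82]. Speed limits (rad/s): [2.79, 2.79, 3.14, 3.14, 3.14, 3.14].

### API

Orientations are given as a unit quaternion [w, x, y, z].
In Python, from workcell import read_state, capture, camera_params, close_job gives the robot as it stands. The module is installed in compiled form; this text tells all that it offers.
- The arm moves only by the tool step_arm, never from a script. Its argument "steps" is a list of rows, each an object with "slide": the shift along the tool's x, y, z in cm, a list of three; "rotation": the turn, a rotation vector about the tool's x, y, z in degrees, a list of three; "gripper": the finger opening in cm, from 0 to 8.54. A call has exactly 5 rows; each row is the pose to reach, as a shift and turn from the pose commanded when the call began, along the tool's axes at that moment; what a row does not reach only later rows make up. A row lasts 1/12 s, in which the tool goes at most 41.7 mm and 7.16 degrees, less where a joint would pass 70% of its speed; a pose out of reach is approached as far as the arm can. A call with a gripper value outside its range is refused whole. The fingers move at their own pace and stop on an object; "squeeze" is the grip in N (left out, the last holds). Time passes only in rows, so rows that repeat a pose let the fingers close, or fill a call up. It gives the time, the measured TCP pose, the force and the opening at its end, in the units of the state.
- read_state(): the state, without advancing time (a new reading comes with each control period).
- capture(name): name is "side" or "top" or "wrist"; returns the picture (384x512x3 uint8, red, green, blue); there is no depth.
- camera_params(name): a dict with "intrinsics" (3x3 intrinsics, pixels), "rvec" (rotation vector, rad) and "tvec" (3), from world to camera coordinates, as OpenCV has them; the wrist camera has in their place "mount" (4x4, takes a point from camera to tool coordinates, whose origin is the TCP and whose axes are the tool frame's). Camera axes: x right, y down, z forward; pixel columns grow to the right and rows downward; lengths in m; the calibration is good to about 2 mm. A picture is of the moment at which its call begins: read the wrist's pose just before it. camera_params takes no time and is no camera call.
- close_job(): hands the job in, once; it reports no verdict.
The state is a dict: "clock": time; "joints": joint angles; "joint_vel": joint speeds; "joint_efforts": joint torques, N m; "tool_pos": TCP position; "tool_rot": TCP orientation; "ft_force": force on the tool from outside, world axes, zero at the start; "wrist_torque": the same for the moment, N m; "finger_gap": finger opening in m.
Only numpy, scipy, OpenCV 4.12 (cv2) and the standard library are available. Lean on these libraries where they do the work, as an engineer would, in place of code of your own. Each camera call takes 0.05 s, during which the arm holds its last target.

## Working session

There is one attempt and no reset: what is moved stays moved. The work goes in short steps, Python scripts to look and compute and a tool call to move; the robot and the scene stay as the last step left them, time stands still between calls to the robot, and variables do not carry over. Pictures are saved under pics/ and viewed, and the job is handed in when it is done.

Besides the shell and the picture viewer there is one more tool, called after "Call:" by a JSON object that holds its "api" and its "payload", one argument or row to a line. step_arm: Moves the arm, as the interface text tells. Its arguments: {"type":"object","properties":{"steps":{"type":"array"},"squeeze":{"type":"number"}},"required":["steps"]}

```bash
mkdir -p pics; ls; cat > h.py <<'E'
import numpy as np,cv2
from workcell import read_state,capture,camera_params
from scipy.spatial.transform import Rotation as R
def snap(n,f):
    im=capture(n); cv2.imwrite('pics/'+f+'.png',im[:,:,::-1]); return im
def cam(n,st=None):
    p=camera_params(n); K=np.array(p['intrinsics'])
    if n=='wrist':
        st=st or read_state(); q=st['tool_rot']; T=np.eye(4); T[:3,:3]=R.from_quat([q[1],q[2],q[3],q[0]]).as_matrix(); T[:3,3]=st['tool_pos']
        M=T@np.array(p['mount']); return K,M[:3,:3],M[:3,3]
    Rm=R.from_rotvec(np.ravel(p['rvec'])).as_matrix(); return K,Rm.T,-Rm.T@np.ravel(p['tvec'])
def ray(c,uv,z):
    K,Rc,o=c; d=Rc@np.linalg.inv(K)@np.array([uv[0],uv[1],1.]); return o+d*(z-o[2])/d[2]
def proj(c,P):
    K,Rc,o=c; q=K@(Rc.T@(np.array(P)-o)); return q[:2]/q[2]
E
python3 - <<'E'
from h import *
st=read_state()
for k,v in st.items(): print(k,np.round(v,4))
for n in ['side','top','wrist']:
    snap(n,n+'0'); c=cam(n,st); print(n,c[2].round(3),c[1][:,2].round(3),c[0].round(1).tolist())
E
```

```text
pics
clock 0.0
joints [-1.3825  0.2074  1.5429  0.      1.3935 -0.1505]
joint_vel [0.0012 0.0001 0.0022 0.0019 0.0005 0.0002]
joint_efforts [ 2.00000e-04 -3.83039e+01 -2.91593e+01 -2.00000e-04  1.05000e-02
  0.00000e+00]
tool_pos [ 0.191  -0.5416  0.2301]
tool_rot [-0.1184 -0.697  -0.12    0.697 ]
ft_force [0.3967 0.2699 0.0977]
wrist_torque [-0.0145 -0.0145 -0.0175]
finger_gap 0.0851
side [ 0.356 -0.942  0.6  ] [ 0.191  0.828 -0.527] [[467.9, 0.0, 245.7], [0.0, 467.9, 188.0], [0.0, 0.0, 1.0]]
top [ 0.432 -0.102  1.134] [ 0.102 -0.024 -0.995] [[474.5, 0.0, 252.4], [0.0, 474.5, 191.4], [0.0, 0.0, 1.0]]
wrist [ 0.255 -0.518  0.373] [-0.256 -0.088 -0.963] [[335.4, 0.0, 252.6], [0.0, 335.4, 187.7], [0.0, 0.0, 1.0]]
```

View pics/top0.png

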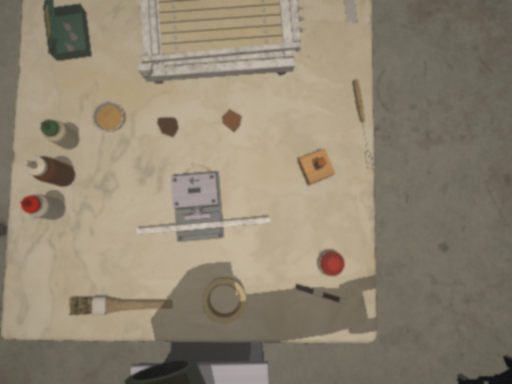

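View pics/side0.png

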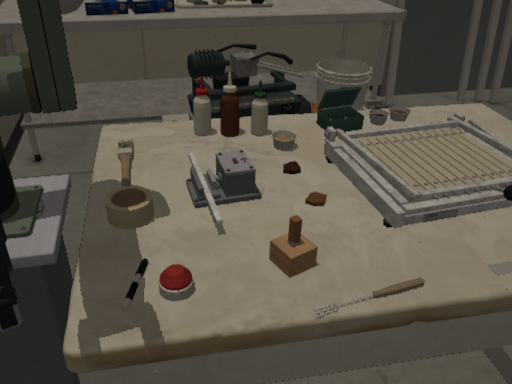

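View pics/wrist0.png

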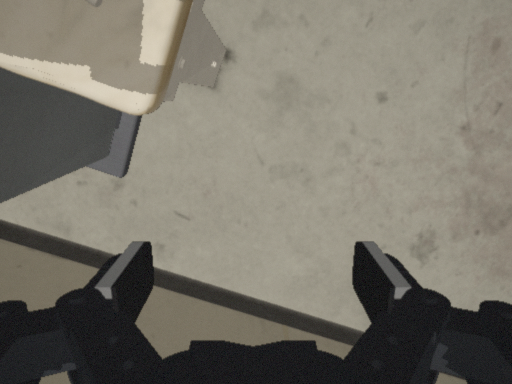

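```bash
python3 - <<'E'
from h import *
c=cam('top')
for n,uv,z in [('slot',(195,190),.08),('stand',(316,167),.046),('handletop',(320,160),.106),('timer',(331,263),.03),('barkb',(168,126),.012)]:
    print(n,ray(c,uv,z).round(4))
im=cv2.imread('pics/top0.png')
a=cv2.resize(im[155:250,130:275],None,fx=5,fy=5,interpolation=cv2.INTER_CUBIC)
b=cv2.resize(im[140:195,290:345],None,fx=10,fy=10,interpolation=cv2.INTER_CUBIC)
cv2.imwrite('pics/a.png',a);cv2.imwrite('pics/b.png',b)
im=cv2.imread('pics/side0.png')
cv2.imwrite('pics/c.png',cv2.resize(im[205:280,255:335],None,fx=7,fy=7,interpolation=cv2.INTER_CUBIC))
E
```

```text
slot [5.448e-01 4.000e-04 8.000e-02]
stand [ 0.5985 -0.2769  0.046 ]
handletop [ 0.6048 -0.2766  0.106 ]
timer [ 0.3764 -0.3078  0.03  ]
barkb [0.7075 0.0712 0.012 ]
```

View pics/a.png

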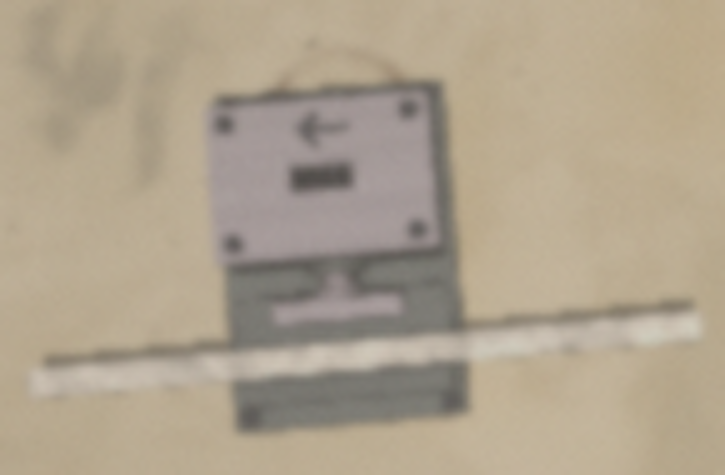

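View pics/b.png

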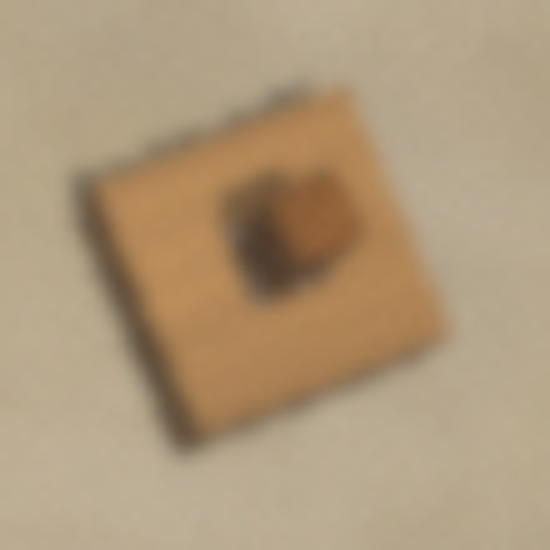

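View pics/c.png

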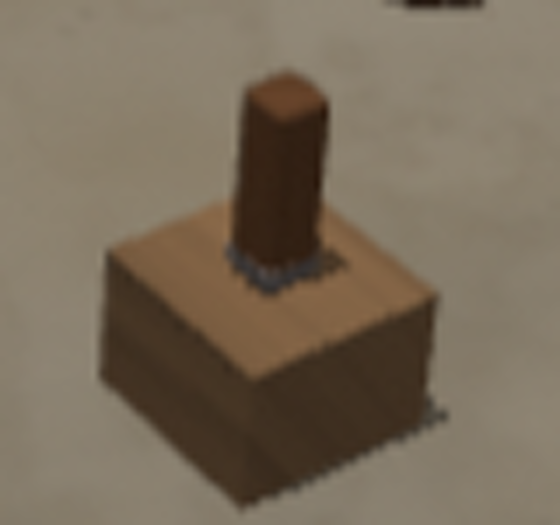

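```bash
cat >> h.py <<'E'
def Rt(st=None):
    q=(st or read_state())['tool_rot']; return R.from_quat([q[1],q[2],q[3],q[0]]).as_matrix()
def down(ang): # tool matrix with x down, y jaw at angle deg
    a=np.radians(ang); y=np.array([np.cos(a),np.sin(a),0]); x=np.array([0,0,-1.]); return np.c_[x,y,np.cross(x,y)]
def plan(P,ang,st=None,base=None):
    st=st or read_state(); M=Rt(st); p=np.array(st['tool_pos'])
    if base is not None: p,M=base
    s=M.T@(np.array(P)-p)*100; r=R.from_matrix(M.T@down(ang)).as_rotvec(degrees=True)
    print('slide',s.round(2),'rot',r.round(2)); return s,r
E
python3 - <<'E'
from h import *
M=Rt(); print(M.round(4)); print(np.degrees(np.arctan2(M[1,1],M[0,1])))
plan([.598,-.277,.24],111.6);plan([.598,-.277,.24],-68.4)
E
```

```text
[[-3.000e-04  3.324e-01 -9.431e-01]
 [ 1.800e-03 -9.431e-01 -3.324e-01]
 [-1.000e+00 -1.800e-03 -3.000e-04]]
-70.58476843274006
slide [ -0.93 -11.44 -47.18] rot [1.7782e+02 1.6000e-01 3.0000e-02]
slide [ -0.93 -11.44 -47.18] rot [-2.18 -0.02  0.1 ]
```

Call:
{"api": "step_arm", "payload": {
  "steps": [
    {"slide": [0,-1,-4.1],"rotation": [0,0,0],"gripper": 5},
    {"slide": [0,-2,-8.2],"rotation": [0,0,0],"gripper": 5},
    {"slide": [0,-3,-12.2],"rotation": [0,0,0],"gripper": 5},
    {"slide": [0,-4,-16.2],"rotation": [-2,0,0],"gripper": 5},
    {"slide": [0,-5,-20.2],"rotation": [-2,0,0],"gripper": 5}
  ]
}}

```text
clock: 0.57
tool_pos: [0.3661, -0.4266, 0.231]
tool_rot: [-0.131, -0.695, -0.132, 0.695]
ft_force: [-0.1, -0.5, 0.2]
finger_gap: 0.0502
```

Call:
{"api": "step_arm", "payload": {
  "steps": [
    {"slide": [0,-1,-4],"rotation": [0,0,0],"gripper": 5},
    {"slide": [0,-2,-8],"rotation": [0,0,0],"gripper": 5},
    {"slide": [0,-3,-12],"rotation": [0,0,0],"gripper": 5},
    {"slide": [0,-4,-16],"rotation": [0,0,0],"gripper": 5},
    {"slide": [-0.5,-5,-20],"rotation": [0,0,0],"gripper": 5}
  ]
}}

```text
clock: 0.98
tool_pos: [0.5336, -0.3063, 0.2347]
tool_rot: [-0.131, -0.694, -0.132, 0.696]
ft_force: [0.2, -1.5, -0.1]
finger_gap: 0.0496
```

```bash
python3 - <<'E'
from h import *
plan([.598,-.277,.24],-68.4)
E
```

```text
slide [-0.54 -0.38 -7.07] rot [-0.18  0.09  0.15]
```

Call:
{"api": "step_arm", "payload": {
  "steps": [
    {"slide": [0,-0.2,-4],"rotation": [0,0,0],"gripper": 5},
    {"slide": [0,-0.4,-6.6],"rotation": [0,0,0],"gripper": 5},
    {"slide": [0,-0.4,-6.6],"rotation": [0,0,0],"gripper": 5},
    {"slide": [0,-0.4,-6.6],"rotation": [0,0,0],"gripper": 5},
    {"slide": [0,-0.4,-6.6],"rotation": [0,0,0],"gripper": 5}
  ]
}}

```text
clock: 1.4
tool_pos: [0.5921, -0.2807, 0.2355]
tool_rot: [-0.131, -0.694, -0.132, 0.695]
ft_force: [0.3, 0.2, -0.7]
finger_gap: 0.0498
```

```bash
python3 - <<'E'
from h import *
plan([.598,-.277,.24],-68.4)
im=snap('wrist','w1'); st=read_state(); print(st['ft_force'],st['tool_pos'])
c=cam('wrist')
for n,P in [('stand',(.5985,-.277,.046)),('handle',(.5985,-.277,.106))]: print(n,proj(c,P))
E
```

```text
slide [-0.45 -0.13 -0.68] rot [-0.19  0.09  0.06]
[ 0.74338211  0.45530324 -0.32193885] [ 0.59179364 -0.28118211  0.23575624]
stand [251.92355254 155.94781109]
handle [251.73993225 169.03949688]
```

View pics/w1.png

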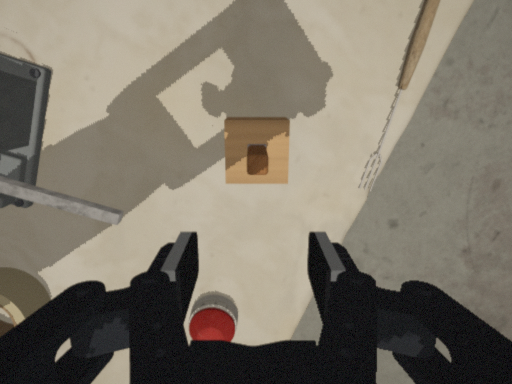

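```bash
python3 - <<'E'
import cv2
im=cv2.imread('pics/w1.png')
cv2.imwrite('pics/w1c.png',cv2.resize(im[110:190,218:298],None,fx=7,fy=7,interpolation=cv2.INTER_CUBIC))
E
```

```text
(no output)
```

View pics/w1c.png

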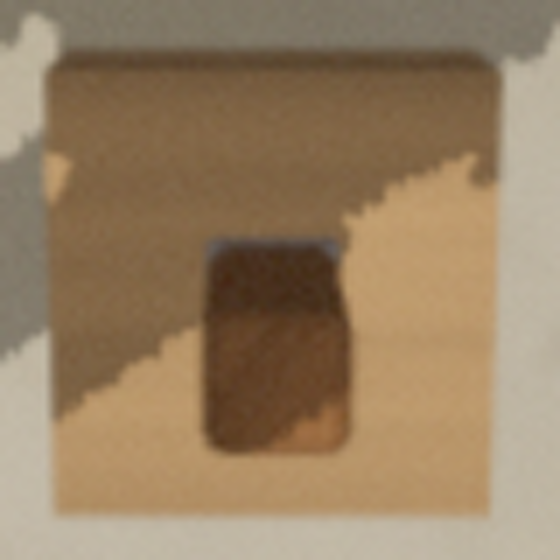

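```bash
python3 - <<'E'
from h import *
c=cam('wrist')
S=lambda x,y:(218+x/7-.43,110+y/7-.43)
for n,uv,z in [('TL',S(50,70),.046),('TR',S(498,70),.046),('BL',S(55,515),.046),('BR',S(490,515),.046),('hT',S(277,384),.106),
 ('h1',S(205,315),.106),('h2',S(345,315),.106),('h3',S(207,452),.106),('h4',S(350,452),.106)]: print(n,ray(c,uv,z).round(4))
a=[ray(c,S(*p),.046) for p in [(50,70),(498,70),(55,515),(490,515)]]
print(np.mean(a,0)); h=[ray(c,S(*p),.106) for p in [(205,315),(345,315),(207,452),(350,452)]]; print(np.mean(h,0))
for d in (a[1]-a[0],a[3]-a[2],a[2]-a[0],a[3]-a[1]): print(np.linalg.norm(d),np.degrees(np.arctan2(d[1],d[0])))
E
```

```text
TL [ 0.6223 -0.2393  0.046 ]
TR [ 0.645  -0.2973  0.046 ]
BL [ 0.5623 -0.2619  0.046 ]
BR [ 0.5855 -0.3213  0.046 ]
hT [ 0.6038 -0.2797  0.106 ]
h1 [ 0.6084 -0.2688  0.106 ]
h2 [ 0.6143 -0.2841  0.106 ]
h3 [ 0.593 -0.275  0.106]
h4 [ 0.5993 -0.2909  0.106 ]
[ 0.60375298 -0.27997211  0.046     ]
[ 0.6037515 -0.2797216  0.106    ]
0.06233417440141734 -68.65221137776912
0.06376125427281919 -68.64705269928434
0.06411083966014908 -159.2992967356668
0.06410486552315847 -158.02383251264368
```

```bash
python3 - <<'E'
from h import *
plan([.6037,-.2798,.145],-68.6);plan([.6037,-.2798,.054],-68.6)
E
```

```text
slide [ 9.07  0.31 -1.17] rot [-0.05  0.07  0.05]
slide [18.17  0.32 -1.18] rot [-0.05  0.07  0.05]
```

Call:
{"api": "step_arm", "payload": {
  "steps": [
    {"slide": [3,0.3,-1.2],"rotation": [0,0,0],"gripper": 5},
    {"slide": [6,0.3,-1.2],"rotation": [0,0,0],"gripper": 5},
    {"slide": [8.5,0.3,-1.2],"rotation": [0,0,0],"gripper": 5},
    {"slide": [9,0.3,-1.2],"rotation": [0,0,0],"gripper": 5},
    {"slide": [9,0.3,-1.2],"rotation": [0,0,0],"gripper": 5}
  ]
}}

```text
clock: 1.87
tool_pos: [0.6023, -0.279, 0.1434]
tool_rot: [-0.129, -0.693, -0.132, 0.697]
ft_force: [0.1, -1.0, -0.5]
finger_gap: 0.0502
```

```bash
python3 - <<'E'
from h import *
im=snap('wrist','w2')
cv2.imwrite('pics/w2c.png',cv2.resize(im[60:300,136:376,::-1],None,fx=2.4,fy=2.4,interpolation=cv2.INTER_CUBIC))
plan([.6037,-.2798,.145],-68.6)
E
```

```text
slide [ 0.1  -0.01  0.03] rot [-0.08  0.06  0.07]
```

View pics/w2c.png

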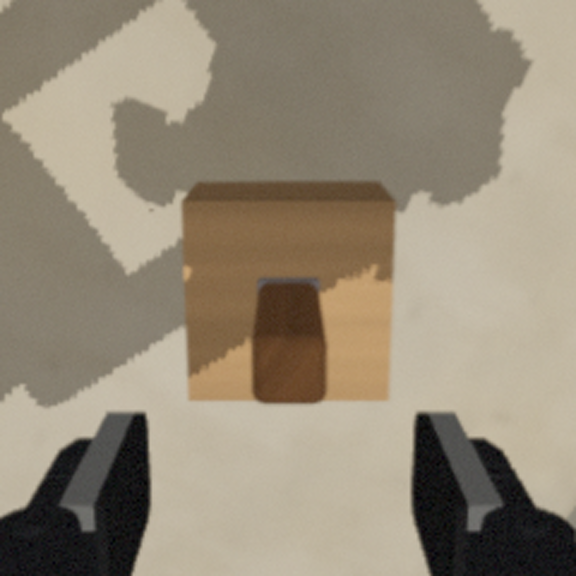

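```bash
python3 - <<'E'
from h import *
st=read_state();c=cam('wrist',st)
S=lambda x,y:(136+x/2.4-.3,60+y/2.4-.3)
a=[ray(c,S(*p),.046) for p in [(184,200),(394,200),(189,401),(389,401)]]
h=[ray(c,S(*p),.106) for p in [(254,337),(326,337),(254,402),(326,402)]]
print(np.mean(a,0),np.mean(h,0),np.linalg.norm(a[1]-a[0]),np.linalg.norm(a[2]-a[0]),np.linalg.norm(h[1]-h[0]),np.linalg.norm(h[2]-h[0]))
for d in (a[1]-a[0],a[3]-a[2],h[1]-h[0]): print(np.degrees(np.arctan2(d[1],d[0])))
M=Rt(st); print(M.T@(np.mean(a,0)-st['tool_pos'])*100,M.T@(np.mean(h,0)-st['tool_pos'])*100, st['tool_pos'])
E
```

```text
[ 0.60570502 -0.28112382  0.046     ] [ 0.60581886 -0.28075619  0.106     ] 0.06340386330786145 0.06522962778486688 0.017160662292140076 0.016657075454937786
-68.68671948405988
-68.67333434581619
-68.67780371741856
[10.00072703  0.19951368 -0.1224915 ] [ 4.00074462  0.16225932 -0.13993645] [ 0.60398326 -0.27978182  0.14601085]
```

Call:
{"api": "step_arm", "payload": {
  "steps": [
    {"slide": [2,0.15,-0.1],"rotation": [0,0,0],"gripper": 5},
    {"slide": [5,0.15,-0.1],"rotation": [0,0,0],"gripper": 5},
    {"slide": [7.5,0.15,-0.1],"rotation": [0,0,0],"gripper": 5},
    {"slide": [9.1,0.15,-0.1],"rotation": [0,0,0],"gripper": 5},
    {"slide": [9.1,0.15,-0.1],"rotation": [0,0,0],"gripper": 4}
  ]
}}

```text
clock: 2.33
tool_pos: [0.6049, -0.2798, 0.0535]
tool_rot: [-0.13, -0.694, -0.132, 0.696]
ft_force: [-0.5, 0.4, -0.2]
finger_gap: 0.0404
```

Call:
{"api": "step_arm", "payload": {
  "squeeze": 40,
  "steps": [
    {"slide": [0,0,0],"rotation": [0,0,0],"gripper": 3},
    {"slide": [0,0,0],"rotation": [0,0,0],"gripper": 2},
    {"slide": [0,0,0],"rotation": [0,0,0],"gripper": 1.5},
    {"slide": [0,0,0],"rotation": [0,0,0],"gripper": 1.5},
    {"slide": [0,0,0],"rotation": [0,0,0],"gripper": 1.5}
  ]
}}

```text
clock: 2.75
tool_pos: [0.6081, -0.2805, 0.0584]
tool_rot: [0.132, 0.696, 0.131, -0.694]
ft_force: [-2.3, 2.5, 7.8]
finger_gap: 0.0174
```

```bash
python3 - <<'E'
from h import *
st=read_state()
for k in ['tool_pos','ft_force','wrist_torque','finger_gap']: print(k,np.round(st[k],4))
im=snap('wrist','w3')
E
```

```text
tool_pos [ 0.6081 -0.2805  0.0584]
ft_force [-2.3326  2.4962  7.7961]
wrist_torque [0.5293 0.3317 0.0225]
finger_gap 0.0174
```

View pics/w3.png

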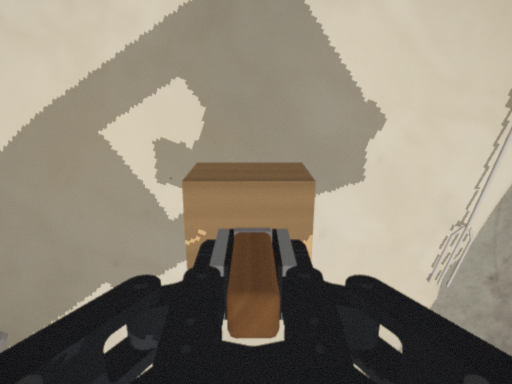

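Call:
{"api": "step_arm", "payload": {
  "squeeze": 80,
  "steps": [
    {"slide": [0,0,0],"rotation": [0,0,0],"gripper": 1.2},
    {"slide": [-0.3,0,0],"rotation": [0,0,0],"gripper": 1.2},
    {"slide": [-0.6,0,0],"rotation": [0,0,0],"gripper": 1.2},
    {"slide": [-1,0,0],"rotation": [0,0,0],"gripper": 1.2},
    {"slide": [-1,0,0],"rotation": [0,0,0],"gripper": 1.2}
  ]
}}

```text
clock: 3.22
tool_pos: [0.6074, -0.2808, 0.0665]
tool_rot: [0.132, 0.695, 0.131, -0.694]
ft_force: [0.7, 0.5, -0.5]
finger_gap: 0.017
```

```bash
python3 - <<'E'
from h import *
st=read_state()
for k in ['tool_pos','ft_force','wrist_torque','finger_gap']: print(k,np.round(st[k],4))
E
```

```text
tool_pos [ 0.6074 -0.2808  0.0665]
ft_force [ 0.6554  0.4762 -0.5249]
wrist_torque [ 0.0235 -0.0101 -0.0017]
finger_gap 0.017
```

Call:
{"api": "step_arm", "payload": {
  "steps": [
    {"slide": [-2,0,0],"rotation": [0,0,0],"gripper": 1.2},
    {"slide": [-4,0,0],"rotation": [0,0,0],"gripper": 1.2},
    {"slide": [-7,0,0],"rotation": [0,0,0],"gripper": 1.2},
    {"slide": [-10,0,0],"rotation": [0,0,0],"gripper": 1.2},
    {"slide": [-10,0,0],"rotation": [0,0,0],"gripper": 1.2}
  ]
}}

```text
clock: 3.63
tool_pos: [0.6108, -0.2828, 0.1735]
tool_rot: [0.135, 0.698, 0.128, -0.691]
ft_force: [1.9, 0.0, 0.6]
finger_gap: 0.017
```

```bash
python3 - <<'E'
from h import *
st=read_state()
for k in ['tool_pos','ft_force','wrist_torque','finger_gap']: print(k,np.round(st[k],4))
a=snap('wrist','w4');b=snap('side','s4');t=snap('top','t4')
print(proj(cam('side'),st['tool_pos']))
u,v=proj(cam('side'),st['tool_pos']).astype(int)
cv2.imwrite('pics/s4c.png',cv2.resize(b[v-50:v+70,u-50:u+70,::-1],None,fx=5,fy=5,interpolation=cv2.INTER_CUBIC))
cv2.imwrite('pics/w4c.png',cv2.resize(a[90:384,150:350,::-1],None,fx=2,fy=2,interpolation=cv2.INTER_CUBIC))
E
```

```text
tool_pos [ 0.6108 -0.2828  0.1735]
ft_force [1.8908 0.0241 0.5931]
wrist_torque [-0.0273 -0.0454 -0.0085]
finger_gap 0.017
[303.06989206 185.72929875]
```

View pics/s4c.png

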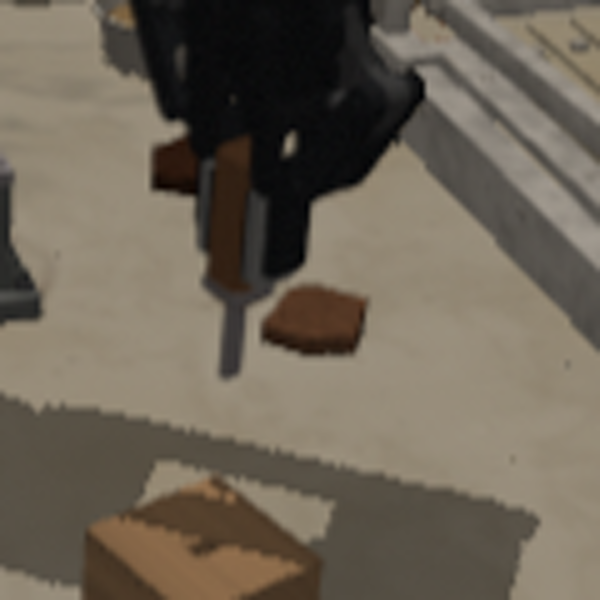

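View pics/w4c.png

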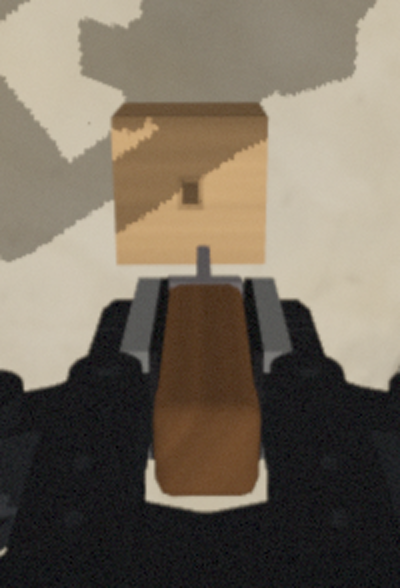

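```bash
python3 - <<'E'
from h import *
st=read_state(); M=Rt(st); print(M.round(4), np.degrees(np.arctan2(M[1,1],M[0,1])))
p=camera_params('wrist'); m=np.array(p['mount']); K=np.array(p['intrinsics'])
d=m[:3,:3]@np.linalg.inv(K)@np.array([150+203/2,90+247/2,1]); o=m[:3,3]; print(o,d)
for x in (.040,.0464,.050): print(x,(o+d*(x-o[0])/d[0])*1000)
# handle top: rear corners
for X in (155,262):
  d=m[:3,:3]@np.linalg.inv(K)@np.array([150+X/2,90+495/2,1]); print((o+d*(-.0476-o[0])/d[0])*1000)
print(proj(cam('side'),np.array(st['tool_pos'])+M@[.0464,0,0]))
plan([.5448,.0,.2],-86.1)
E
```

```text
[[ 2.00e-04  3.65e-01 -9.31e-01]
 [-3.00e-04 -9.31e-01 -3.65e-01]
 [-1.00e+00  3.00e-04 -1.00e-04]] -68.59391833158169
[-0.14276131 -0.00067484 -0.06860217] [ 0.94165854 -0.00317097  0.3452321 ]
0.04 [40.        -1.2902744 -1.5979778]
0.0464 [46.4        -1.31182596  0.74839867]
0.05 [50.         -1.32394871  2.06823544]
[-47.6         -9.13570927  10.68365304]
[-47.6          8.90365986  10.6913863 ]
[297.9220982  210.89616667]
slide [ -3.49 -28.34  -4.48] rot [ 1.751e+01 -1.000e-02 -2.000e-02]
```

View pics/s4.png

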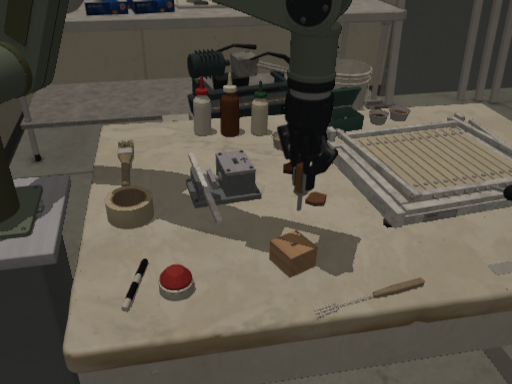

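Call:
{"api": "step_arm", "payload": {
  "steps": [
    {"slide": [0,-4,-0.6],"rotation": [5,0,0],"gripper": 1.2},
    {"slide": [0,-8,-1.2],"rotation": [10,0,0],"gripper": 1.2},
    {"slide": [0,-12,-1.9],"rotation": [15,0,0],"gripper": 1.2},
    {"slide": [-0.7,-16,-2.5],"rotation": [17.5,0,0],"gripper": 1.2},
    {"slide": [-1.5,-20,-3.2],"rotation": [17.5,0,0],"gripper": 1.2}
  ]
}}

```text
clock: 4.2
tool_pos: [0.5603, -0.0801, 0.1767]
tool_rot: [-0.022, -0.704, -0.024, 0.709]
ft_force: [0.5, 0.0, -1.0]
finger_gap: 0.0172
```

```bash
python3 - <<'E'
from h import *
plan([.5448,.0,.19],-86.1)
E
```

```text
slide [-1.3  -8.09  1.03] rot [-0.13  0.38  0.15]
```

Call:
{"api": "step_arm", "payload": {
  "steps": [
    {"slide": [-0.5,-3,0.4],"rotation": [0,0,0],"gripper": 1.2},
    {"slide": [-0.5,-6,0.8],"rotation": [0,0,0],"gripper": 1.2},
    {"slide": [-0.5,-7.6,1],"rotation": [0,0,0],"gripper": 1.2},
    {"slide": [-0.5,-7.6,1],"rotation": [0,0,0],"gripper": 1.2},
    {"slide": [-0.5,-7.6,1],"rotation": [0,0,0],"gripper": 1.2}
  ]
}}

```text
clock: 4.62
tool_pos: [0.5468, -0.0062, 0.1833]
tool_rot: [-0.025, -0.705, -0.025, 0.708]
ft_force: [1.1, -0.2, -0.8]
finger_gap: 0.0172
```

```bash
python3 - <<'E'
from h import *
plan([.5448,.0,.19],-86.1)
a=snap('wrist','w5')
cv2.imwrite('pics/w5c.png',cv2.resize(a[84:384,130:390,::-1],None,fx=2,fy=2,interpolation=cv2.INTER_CUBIC))
E
```

```text
slide [-0.67 -0.63  0.16] rot [0.13 0.21 0.02]
```

View pics/w5c.png

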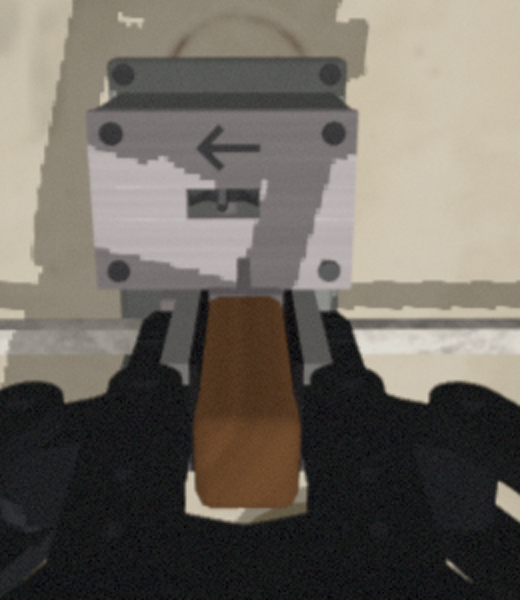

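```bash
python3 - <<'E'
from h import *
st=read_state();c=cam('wrist',st);M=Rt(st)
S=lambda x,y:(130+x/2-.25,84+y/2-.25)
a=[ray(c,S(*p),.08) for p in [(187,189),(260,189),(187,218),(260,218)]]
print(np.mean(a,0),np.linalg.norm(a[1]-a[0]),np.linalg.norm(a[2]-a[0]))
h=[ray(c,S(*p),.08) for p in [(87,110),(358,110),(99,289),(352,289)]]
print(np.mean(h,0),np.linalg.norm(h[1]-h[0]),np.linalg.norm(h[2]-h[0]))
for d in (a[1]-a[0],a[3]-a[2],h[1]-h[0],h[3]-h[2]): print(np.degrees(np.arctan2(d[1],d[0])))
print('slot in tool',M.T@(np.mean(a,0)-st['tool_pos'])*100, M.T@(np.mean(h,0)-st['tool_pos'])*100)
print('tooth in tool',M.T@(ray(c,S(222,200),.07)-st['tool_pos'])*100, 'y of jaw', np.degrees(np.arctan2(M[1,1],M[0,1])))
K,Rc,o=c
for uv in ((244,259),(236,286),(249,287)):
  # tip near edge, at tool x=.0464
  m=np.array(camera_params('wrist')['mount']); d=m[:3,:3]@np.linalg.inv(K)@np.array([*S(*uv),1]); oo=m[:3,3]
  print('tip',[((oo+d*(x-oo[0])/d[0])*100).round(2) for x in (.0464,.013)])
E
```

```text
[0.54713552 0.00188524 0.08      ] 0.027631421017481533 0.011465987184496965
[0.54742586 0.00169104 0.08      ] 0.09927271172915397 0.07061277958754289
-86.06212010933866
-86.06188013622132
-86.06274504151526
-86.061266773689
slot in tool [10.36130285 -0.90213403 -0.07201726] [10.3612228  -0.88076148 -0.09964656]
tooth in tool [11.36167662 -0.99473487  0.05557855] y of jaw -86.05434839161383
tip [array([ 4.64, -0.11,  0.08]), array([ 1.3 , -0.1 , -1.15])]
tip [array([ 4.64, -0.35,  0.94]), array([ 1.3 , -0.3 , -0.43])]
tip [array([4.64, 0.04, 0.98]), array([ 1.3 ,  0.03, -0.4 ])]
```

```bash
python3 - <<'E'
from h import *
m=np.array(camera_params('wrist')['mount']);K=np.array(camera_params('wrist')['intrinsics']);oo=m[:3,3]
S=lambda x,y:(130+x/2-.25,84+y/2-.25)
def at(uv,x):
  d=m[:3,:3]@np.linalg.inv(K)@np.array([*S(*uv),1]); return ((oo+d*(x-oo[0])/d[0])*1000).round(1)
for n,uv in (('topnearL',(197,418)),('topnearR',(298,418)),('topfarL',(197,505)),('topfarR',(299,505)),('botnearL',(207,296)),('botnearR',(281,296)),('tip',(244,259)),('tipL',(238,260)),('tipR',(250,260))):
  print(n,[at(uv,x) for x in ((-.0476,-.042,-.036) if n[:3]=='top' else (.0124,.006) if n[:3]=='bot' else (.0464,.04))])
E
python3 - <<'E'
import cv2
im=cv2.imread('pics/w5.png'); cv2.imwrite('pics/w5d.png',cv2.resize(im[195:345,205:305],None,fx=5,fy=4,interpolation=cv2.INTER_CUBIC))
E
```

```text
topnearL [array([-47.6,  -8.4,  -6.3]), array([-42. ,  -8.9,  -2.7]), array([-36. ,  -9.4,   1.2])]
topnearR [array([-47.6,   7.9,  -6.3]), array([-42. ,   8.4,  -2.7]), array([-36. ,   8.9,   1.2])]
topfarL [array([-47.6,  -8.7,  10.4]), array([-42. ,  -9.2,  15. ]), array([-36. ,  -9.7,  20. ])]
topfarR [array([-47.6,   8.4,  10.4]), array([-42.,   9.,  15.]), array([-36. ,   9.5,  20. ])]
botnearL [array([ 12.4, -10.2,  -1.9]), array([ 6. , -9.8, -4.6])]
botnearR [array([12.4,  8.3, -1.9]), array([ 6. ,  7.9, -4.6])]
tip [array([46.4, -1.1,  0.8]), array([40. , -1. , -1.6])]
tipL [array([46.4, -2.9,  1.1]), array([40. , -2.8, -1.3])]
tipR [array([46.4,  0.7,  1.1]), array([40. ,  0.7, -1.3])]
```

View pics/w5d.png

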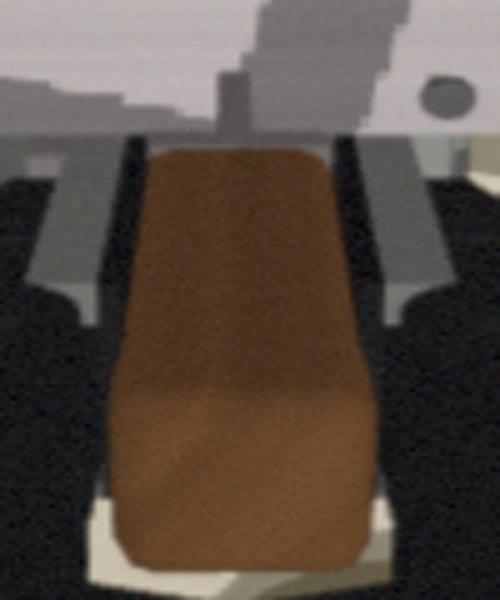

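Call:
{"api": "step_arm", "payload": {
  "steps": [
    {"slide": [1,0,-0.5],"rotation": [0,0,0],"gripper": 1.2},
    {"slide": [2.5,0,-0.5],"rotation": [0,0,0],"gripper": 1.2},
    {"slide": [4,0,-0.5],"rotation": [0,0,0],"gripper": 1.2},
    {"slide": [4,0,-0.5],"rotation": [0,0,0],"gripper": 1.2},
    {"slide": [4,0,-0.5],"rotation": [0,0,0],"gripper": 1.2}
  ]
}}

```text
clock: 5.08
tool_pos: [0.5524, -0.0077, 0.1433]
tool_rot: [-0.023, -0.705, -0.024, 0.708]
ft_force: [0.6, -1.0, -0.7]
finger_gap: 0.0168
```

```bash
python3 - <<'E'
from h import *
st=read_state(); print(st['tool_pos'])
a=snap('wrist','w6');b=snap('side','s6')
cv2.imwrite('pics/w6c.png',cv2.resize(a[84:284,150:350,::-1],None,fx=4,fy=3,interpolation=cv2.INTER_CUBIC))
u,v=proj(cam('side'),st['tool_pos']).astype(int); print(u,v)
cv2.imwrite('pics/s6c.png',cv2.resize(b[v-40:v+60,u-50:u+50,::-1],None,fx=6,fy=6,interpolation=cv2.INTER_CUBIC))
E
```

```text
[ 0.55235892 -0.00767512  0.14331504]
238 136
```

View pics/w6c.png

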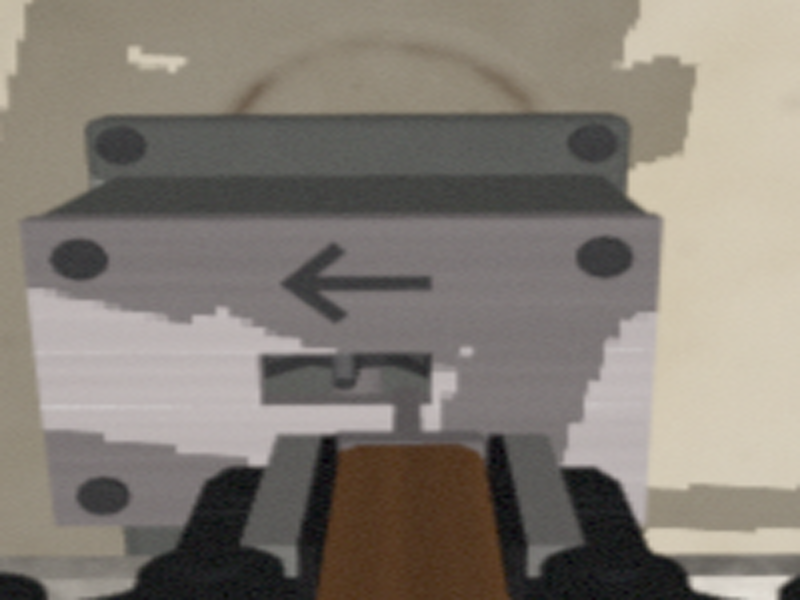

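View pics/s6c.png

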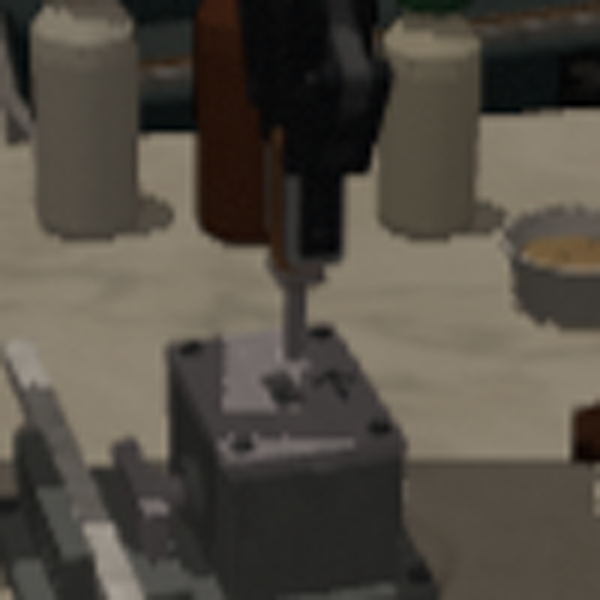

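```bash
python3 - <<'E'
from h import *
st=read_state();c=cam('wrist',st);M=Rt(st)
S=lambda x,y:(150+x/4-.4,84+y/3-.35)
a=[ray(c,S(*p),.08) for p in [(261,353),(431,353),(261,404),(431,404)]]
h=[ray(c,S(*p),.08) for p in [(22,217),(662,217),(56,526),(640,526)]]
for q in (a,h): print(np.mean(q,0).round(4),np.linalg.norm(q[1]-q[0]),np.linalg.norm(q[2]-q[0]),(M.T@(np.mean(q,0)-st['tool_pos'])*100).round(2))
print('tooth',M.T@(ray(c,S(345,355),.0695)-st['tool_pos'])*100,M.T@(ray(c,S(345,385),.0695)-st['tool_pos'])*100)
print(proj(cam('side'),np.mean(h,0)))
E
```

```text
[0.5478 0.0034 0.08  ] 0.027731248276374115 0.011831193643096137 [ 6.55 -1.14  0.54]
[0.5479 0.0036 0.08  ] 0.10053602558016075 0.07149775630435787 [ 6.55 -1.15  0.53]
tooth [ 7.59957805 -1.20472768  0.33824072] [ 7.59912844 -1.21469823  1.06539204]
[235.43769926 159.55105664]
```

Call:
{"api": "step_arm", "payload": {
  "steps": [
    {"slide": [0,-0.3,0.05],"rotation": [0,0,0],"gripper": 1.2},
    {"slide": [0.8,-0.3,0.05],"rotation": [0,0,0],"gripper": 1.2},
    {"slide": [1.5,-0.3,0.05],"rotation": [0,0,0],"gripper": 1.2},
    {"slide": [2.2,-0.3,0.05],"rotation": [0,0,0],"gripper": 1.2},
    {"slide": [2.2,-0.3,0.05],"rotation": [0,0,0],"gripper": 1.2}
  ]
}}

```text
clock: 5.6
tool_pos: [0.5509, -0.0034, 0.1211]
tool_rot: [-0.024, -0.705, -0.024, 0.708]
ft_force: [-0.7, -0.1, -1.2]
finger_gap: 0.0173
```

```bash
python3 - <<'E'
from h import *
st=read_state(); print(st['tool_pos'],st['ft_force'],st['wrist_torque'])
a=snap('wrist','w7');b=snap('side','s7')
cv2.imwrite('pics/w7c.png',cv2.resize(a[104:264,170:330,::-1],None,fx=4,fy=3.6,interpolation=cv2.INTER_CUBIC))
E
```

```text
[ 0.55091535 -0.00343563  0.12110412] [-0.72873264 -0.12686445 -1.20405348] [-0.04296873  0.02570311  0.03367042]
```

View pics/w7c.png

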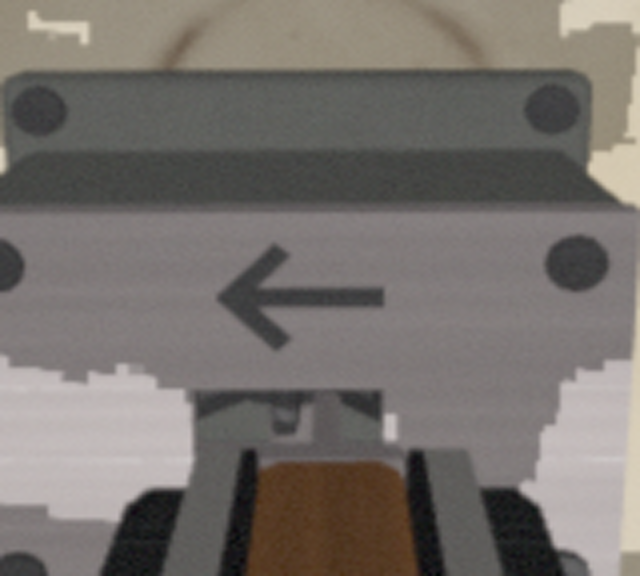

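Call:
{"api": "step_arm", "payload": {
  "steps": [
    {"slide": [0.3,0.1,0],"rotation": [0,0,0],"gripper": 1.2},
    {"slide": [0.6,0.1,0],"rotation": [0,0,0],"gripper": 1.2},
    {"slide": [0.9,0.1,0],"rotation": [0,0,0],"gripper": 1.2},
    {"slide": [0.9,0.1,0],"rotation": [0,0,0],"gripper": 1.2},
    {"slide": [0.9,0.1,0],"rotation": [0,0,0],"gripper": 1.2}
  ]
}}

```text
clock: 6.12
tool_pos: [0.5526, -0.0048, 0.114]
tool_rot: [-0.024, -0.707, -0.024, 0.707]
ft_force: [-0.6, -0.0, -0.8]
finger_gap: 0.0173
```

Call:
{"api": "step_arm", "payload": {
  "steps": [
    {"slide": [0.3,0,0],"rotation": [0,0,0],"gripper": 1.2},
    {"slide": [0.6,0,0],"rotation": [0,0,0],"gripper": 1.2},
    {"slide": [0.6,0,0],"rotation": [0,0,0],"gripper": 1.2},
    {"slide": [0.6,0,0],"rotation": [0,0,0],"gripper": 1.2},
    {"slide": [0.6,0,0],"rotation": [0,0,0],"gripper": 1.2}
  ]
}}

```text
clock: 6.53
tool_pos: [0.5528, -0.0048, 0.1083]
tool_rot: [0.024, 0.707, 0.024, -0.707]
ft_force: [1.2, -1.1, -1.1]
finger_gap: 0.0169
```

```bash
python3 - <<'E'
from h import *
st=read_state(); print(st['tool_pos'],st['ft_force'],st['wrist_torque'])
a=snap('wrist','w8')
cv2.imwrite('pics/w8c.png',cv2.resize(a[104:264,170:330,::-1],None,fx=4,fy=3.6,interpolation=cv2.INTER_CUBIC))
E
```

```text
[ 0.55277462 -0.00477445  0.1082653 ] [ 1.21863694 -1.10809769 -1.118268  ] [ 0.05435675 -0.04136698  0.01520796]
```

View pics/w8c.png

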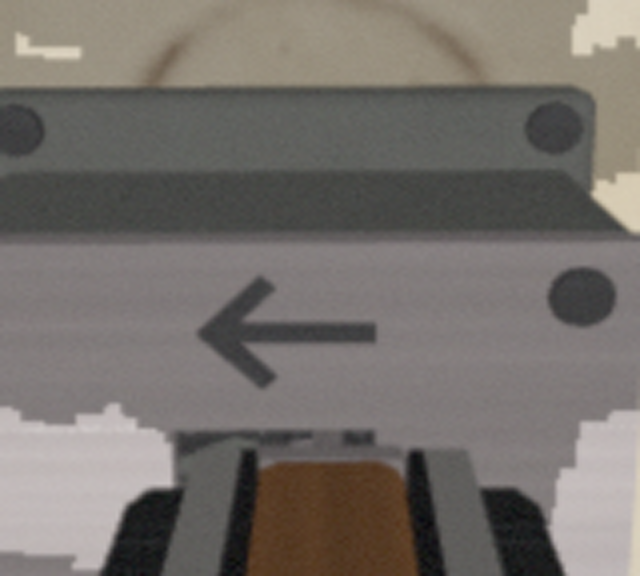

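Call:
{"api": "step_arm", "payload": {
  "squeeze": 110,
  "steps": [
    {"slide": [0.15,-0.1,0],"rotation": [0,0,0],"gripper": 1.0},
    {"slide": [0.15,-0.2,0],"rotation": [0,0,0],"gripper": 1.0},
    {"slide": [0.15,-0.3,0],"rotation": [0,0,0],"gripper": 1.0},
    {"slide": [0.15,-0.4,0],"rotation": [0,0,0],"gripper": 1.0},
    {"slide": [0.15,-0.4,0],"rotation": [0,0,0],"gripper": 1.0}
  ]
}}

```text
clock: 7.0
tool_pos: [0.5525, -0.0009, 0.1068]
tool_rot: [0.024, 0.707, 0.024, -0.707]
ft_force: [0.4, -1.2, -1.7]
finger_gap: 0.0169
```

Call:
{"api": "step_arm", "payload": {
  "steps": [
    {"slide": [0,-0.1,0],"rotation": [0,0,0],"gripper": 1.0},
    {"slide": [0,-0.2,0],"rotation": [0,0,0],"gripper": 1.0},
    {"slide": [0,-0.3,0],"rotation": [0,0,0],"gripper": 1.0},
    {"slide": [0,-0.4,0],"rotation": [0,0,0],"gripper": 1.0},
    {"slide": [0,-0.4,0],"rotation": [0,0,0],"gripper": 1.0}
  ]
}}

```text
clock: 7.42
tool_pos: [0.5524, 0.0009, 0.1069]
tool_rot: [0.026, 0.707, 0.023, -0.707]
ft_force: [0.6, -7.4, -2.2]
finger_gap: 0.0172
```

Call:
{"api": "step_arm", "payload": {
  "steps": [
    {"slide": [0,-0.1,0],"rotation": [0,0,0],"gripper": 1.0},
    {"slide": [0,-0.2,0],"rotation": [0,0,0],"gripper": 1.0},
    {"slide": [0,-0.3,0],"rotation": [0,0,0],"gripper": 1.0},
    {"slide": [0,-0.4,0],"rotation": [0,0,0],"gripper": 1.0},
    {"slide": [0,-0.4,0],"rotation": [0,0,0],"gripper": 1.0}
  ]
}}

```text
clock: 7.83
tool_pos: [0.5521, 0.0046, 0.1067]
tool_rot: [0.026, 0.707, 0.022, -0.707]
ft_force: [0.6, -8.6, -2.8]
finger_gap: 0.0169
```

```bash
python3 - <<'E'
from h import *
st=read_state(); print(st['tool_pos'],st['ft_force'],st['wrist_torque'],Rt(st).round(3).tolist())
a=snap('wrist','w9')
cv2.imwrite('pics/w9c.png',cv2.resize(a[104:284,150:350,::-1],None,fx=4,fy=3.3,interpolation=cv2.INTER_CUBIC))
E
```

```text
[0.55209003 0.00458159 0.1067332 ] [ 0.57563452 -8.60709018 -2.79115144] [-1.73097836 -0.13965931  0.02101345] [[0.001, 0.069, -0.998], [-0.005, -0.998, -0.069], [-1.0, 0.005, -0.0]]
```

View pics/w9c.png

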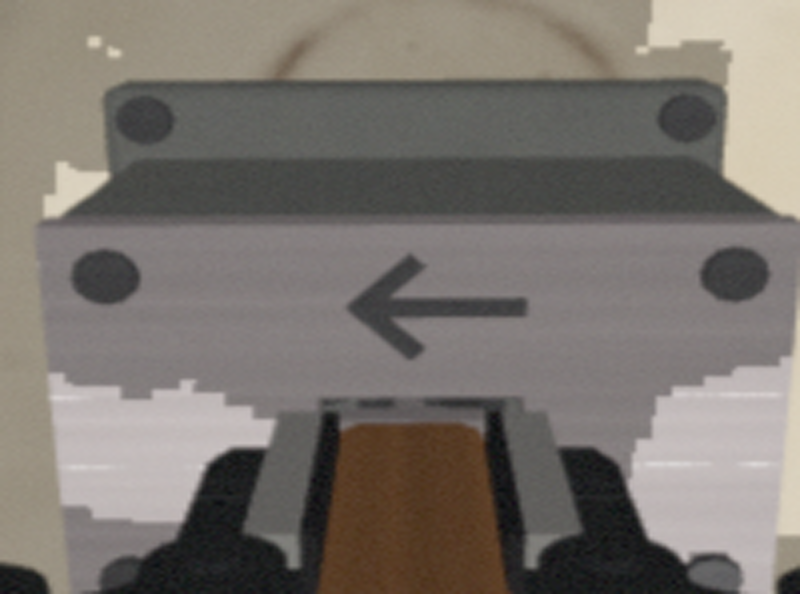

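Call:
{"api": "step_arm", "payload": {
  "steps": [
    {"slide": [0,-0.1,0],"rotation": [0,0,0],"gripper": 1.0},
    {"slide": [0,-0.2,0],"rotation": [0,0,0],"gripper": 1.0},
    {"slide": [0,-0.3,0],"rotation": [0,0,0],"gripper": 1.0},
    {"slide": [0,-0.4,0],"rotation": [0,0,0],"gripper": 1.0},
    {"slide": [0,-0.4,0],"rotation": [0,0,0],"gripper": 1.0}
  ]
}}

```text
clock: 8.3
tool_pos: [0.5518, 0.0084, 0.1068]
tool_rot: [0.026, 0.707, 0.022, -0.707]
ft_force: [-0.0, -8.4, -2.0]
finger_gap: 0.0171
```

Call:
{"api": "step_arm", "payload": {
  "steps": [
    {"slide": [0,-0.1,0],"rotation": [0,0,0],"gripper": 1.0},
    {"slide": [0,-0.2,0],"rotation": [0,0,0],"gripper": 1.0},
    {"slide": [0,-0.3,0],"rotation": [0,0,0],"gripper": 1.0},
    {"slide": [0,-0.4,0],"rotation": [0,0,0],"gripper": 1.0},
    {"slide": [0,-0.4,0],"rotation": [0,0,0],"gripper": 1.0}
  ]
}}

```text
clock: 8.72
tool_pos: [0.5517, 0.0124, 0.1071]
tool_rot: [0.026, 0.707, 0.022, -0.706]
ft_force: [-0.3, -7.0, -1.7]
finger_gap: 0.0167
```

```bash
python3 - <<'E'
from h import *
st=read_state(); print(st['tool_pos'],st['ft_force'],st['wrist_torque'],Rt(st).round(3).tolist())
a=snap('wrist','w10')
cv2.imwrite('pics/w10c.png',cv2.resize(a[104:284,150:350,::-1],None,fx=4,fy=3.3,interpolation=cv2.INTER_CUBIC))
E
```

```text
[0.55168664 0.0124122  0.10707885] [-0.28327613 -6.96205531 -1.66299439] [-1.76612212  0.00183726  0.06341259] [[0.001, 0.069, -0.998], [-0.005, -0.998, -0.069], [-1.0, 0.006, -0.0]]
```

View pics/w10c.png

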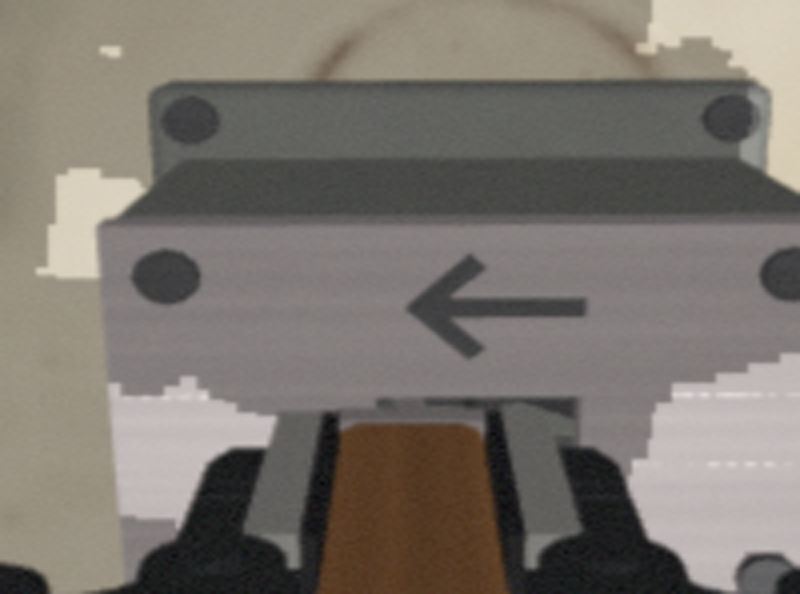

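Call:
{"api": "step_arm", "payload": {
  "steps": [
    {"slide": [0,0.4,0],"rotation": [0,0,0],"gripper": 1.0},
    {"slide": [-0.4,0.5,0],"rotation": [0,0,0],"gripper": 1.0},
    {"slide": [-0.9,0.5,0],"rotation": [0,0,0],"gripper": 1.0},
    {"slide": [-1.4,0.5,0],"rotation": [0,0,0],"gripper": 1.0},
    {"slide": [-1.4,1.0,0],"rotation": [0,0,0],"gripper": 1.0}
  ]
}}

```text
clock: 9.18
tool_pos: [0.5521, 0.0064, 0.1222]
tool_rot: [0.024, 0.707, 0.025, -0.706]
ft_force: [-0.6, -0.2, -0.6]
finger_gap: 0.0164
```

Call:
{"api": "step_arm", "payload": {
  "steps": [
    {"slide": [0,0.5,0],"rotation": [0,0,0],"gripper": 1.0},
    {"slide": [0,1,0],"rotation": [0,0,0],"gripper": 1.0},
    {"slide": [0,1,0],"rotation": [0,0,0],"gripper": 1.0},
    {"slide": [0,1,0],"rotation": [0,0,0],"gripper": 1.0},
    {"slide": [0,1,0],"rotation": [0,0,0],"gripper": 1.0}
  ]
}}

```text
clock: 9.6
tool_pos: [0.5526, -0.0049, 0.1206]
tool_rot: [-0.024, -0.707, -0.024, 0.707]
ft_force: [0.3, -0.6, -1.0]
finger_gap: 0.0166
```

```bash
python3 - <<'E'
from h import *
st=read_state(); print(st['tool_pos'],st['ft_force'],st['wrist_torque'],Rt(st).round(3).tolist())
a=snap('wrist','w11')
cv2.imwrite('pics/w11c.png',cv2.resize(a[104:284,150:350,::-1],None,fx=4,fy=3.3,interpolation=cv2.INTER_CUBIC))
E
```

```text
[ 0.55262013 -0.00492148  0.12061656] [ 0.32946744 -0.60523674 -0.99942019] [-0.00941804  0.01743157  0.02296417] [[-0.0, 0.068, -0.998], [0.0, -0.998, -0.068], [-1.0, -0.0, 0.0]]
```

View pics/w11c.png

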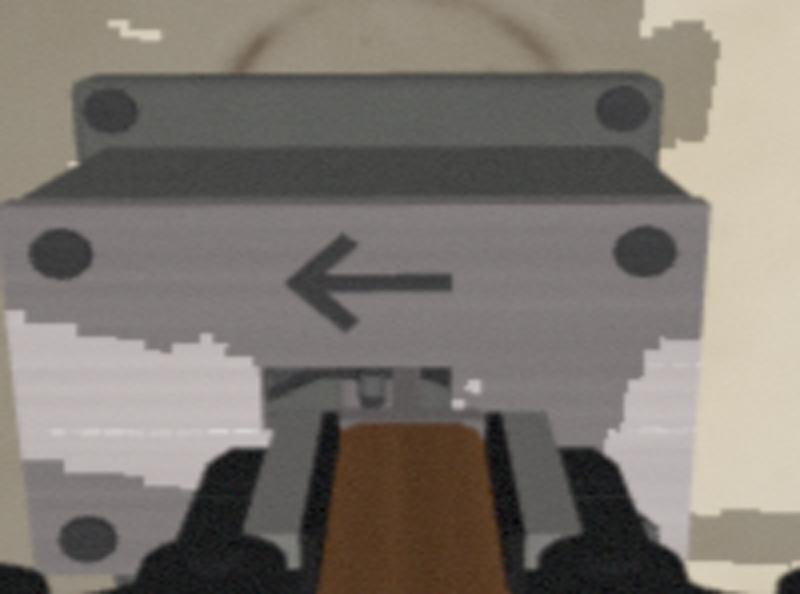

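Call:
{"api": "step_arm", "payload": {
  "steps": [
    {"slide": [0,0.2,0],"rotation": [0,0,0],"gripper": 1.0},
    {"slide": [0.4,0.2,0],"rotation": [0,0,0],"gripper": 1.0},
    {"slide": [0.9,0.2,0],"rotation": [0,0,0],"gripper": 1.0},
    {"slide": [1.35,0.2,0],"rotation": [0,0,0],"gripper": 1.0},
    {"slide": [1.35,0.2,0],"rotation": [0,0,0],"gripper": 1.0}
  ]
}}

```text
clock: 10.07
tool_pos: [0.5517, -0.0065, 0.1057]
tool_rot: [-0.024, -0.706, -0.024, 0.708]
ft_force: [-0.0, 0.0, -1.0]
finger_gap: 0.0166
```

Call:
{"api": "step_arm", "payload": {
  "steps": [
    {"slide": [0,-0.1,0],"rotation": [0,0,0],"gripper": 1.0},
    {"slide": [0,-0.2,0],"rotation": [0,0,0],"gripper": 1.0},
    {"slide": [0,-0.3,0],"rotation": [0,0,0],"gripper": 1.0},
    {"slide": [0,-0.4,0],"rotation": [0,0,0],"gripper": 1.0},
    {"slide": [0,-0.4,0],"rotation": [0,0,0],"gripper": 1.0}
  ]
}}

```text
clock: 10.48
tool_pos: [0.5527, -0.0032, 0.1075]
tool_rot: [0.025, 0.707, 0.024, -0.706]
ft_force: [0.4, -2.8, -1.6]
finger_gap: 0.0168
```

Call:
{"api": "step_arm", "payload": {
  "steps": [
    {"slide": [0,-0.1,0],"rotation": [0,0,0],"gripper": 1.0},
    {"slide": [0,-0.2,0],"rotation": [0,0,0],"gripper": 1.0},
    {"slide": [0,-0.3,0],"rotation": [0,0,0],"gripper": 1.0},
    {"slide": [0,-0.3,0],"rotation": [0,0,0],"gripper": 1.0},
    {"slide": [0,-0.3,0],"rotation": [0,0,0],"gripper": 1.0}
  ]
}}

```text
clock: 10.9
tool_pos: [0.5526, -0.0015, 0.1076]
tool_rot: [0.025, 0.707, 0.023, -0.706]
ft_force: [-0.1, -6.1, -1.6]
finger_gap: 0.0165
```

Call:
{"api": "step_arm", "payload": {
  "steps": [
    {"slide": [0,-0.1,0],"rotation": [0,0,0],"gripper": 1.0},
    {"slide": [0,-0.2,0],"rotation": [0,0,0],"gripper": 1.0},
    {"slide": [0,-0.3,0],"rotation": [0,0,0],"gripper": 1.0},
    {"slide": [0,-0.3,0],"rotation": [0,0,0],"gripper": 1.0},
    {"slide": [0,-0.3,0],"rotation": [0,0,0],"gripper": 1.0}
  ]
}}

```text
clock: 11.32
tool_pos: [0.5525, 0.0008, 0.1078]
tool_rot: [0.026, 0.707, 0.023, -0.706]
ft_force: [-0.4, -7.5, -0.8]
finger_gap: 0.0166
```

Call:
{"api": "step_arm", "payload": {
  "steps": [
    {"slide": [0,-0.1,0],"rotation": [0,0,0],"gripper": 1.0},
    {"slide": [0,-0.2,0],"rotation": [0,0,0],"gripper": 1.0},
    {"slide": [0,-0.3,0],"rotation": [0,0,0],"gripper": 1.0},
    {"slide": [0,-0.3,0],"rotation": [0,0,0],"gripper": 1.0},
    {"slide": [0,-0.3,0],"rotation": [0,0,0],"gripper": 1.0}
  ]
}}

```text
clock: 11.73
tool_pos: [0.5523, 0.0037, 0.1077]
tool_rot: [0.026, 0.707, 0.023, -0.706]
ft_force: [-0.2, -8.0, -1.6]
finger_gap: 0.0169
```

Call:
{"api": "step_arm", "payload": {
  "steps": [
    {"slide": [0.05,-0.1,0],"rotation": [0,0,0],"gripper": 1.0},
    {"slide": [0.05,-0.2,0],"rotation": [0,0,0],"gripper": 1.0},
    {"slide": [0.05,-0.3,0],"rotation": [0,0,0],"gripper": 1.0},
    {"slide": [0.05,-0.3,0],"rotation": [0,0,0],"gripper": 1.0},
    {"slide": [0.05,-0.3,0],"rotation": [0,0,0],"gripper": 1.0}
  ]
}}

```text
clock: 12.15
tool_pos: [0.5521, 0.0065, 0.1072]
tool_rot: [0.026, 0.707, 0.022, -0.706]
ft_force: [-0.2, -8.4, -1.1]
finger_gap: 0.0167
```

Call:
{"api": "step_arm", "payload": {
  "steps": [
    {"slide": [0,-0.1,0],"rotation": [0,0,0],"gripper": 1.0},
    {"slide": [0,-0.2,0],"rotation": [0,0,0],"gripper": 1.0},
    {"slide": [0,-0.3,0],"rotation": [0,0,0],"gripper": 1.0},
    {"slide": [0,-0.3,0],"rotation": [0,0,0],"gripper": 1.0},
    {"slide": [0,-0.3,0],"rotation": [0,0,0],"gripper": 1.0}
  ]
}}

```text
clock: 12.57
tool_pos: [0.5519, 0.0095, 0.107]
tool_rot: [0.026, 0.707, 0.022, -0.706]
ft_force: [0.2, -8.7, -1.6]
finger_gap: 0.0167
```

Call:
{"api": "step_arm", "payload": {
  "steps": [
    {"slide": [0,-0.1,0],"rotation": [0,0,0],"gripper": 1.0},
    {"slide": [0,-0.2,0],"rotation": [0,0,0],"gripper": 1.0},
    {"slide": [0,-0.3,0],"rotation": [0,0,0],"gripper": 1.0},
    {"slide": [0,-0.3,0],"rotation": [0,0,0],"gripper": 1.0},
    {"slide": [0,-0.3,0],"rotation": [0,0,0],"gripper": 1.0}
  ]
}}

```text
clock: 12.98
tool_pos: [0.5517, 0.0125, 0.1072]
tool_rot: [0.026, 0.707, 0.022, -0.706]
ft_force: [-0.4, -7.7, -0.4]
finger_gap: 0.0166
```

```bash
python3 - <<'E'
from h import *
st=read_state(); print(st['tool_pos'],st['ft_force'],st['wrist_torque'],Rt(st).round(3).tolist())
a=snap('wrist','w12')
cv2.imwrite('pics/w12c.png',cv2.resize(a[104:284,150:350,::-1],None,fx=4,fy=3.3,interpolation=cv2.INTER_CUBIC))
E
```

```text
[0.55169767 0.01251315 0.10719096] [-0.41512534 -7.7457657  -0.38297382] [-1.72829288  0.00229344  0.04119645] [[0.001, 0.069, -0.998], [-0.005, -0.998, -0.069], [-1.0, 0.005, -0.0]]
```

View pics/w12c.png

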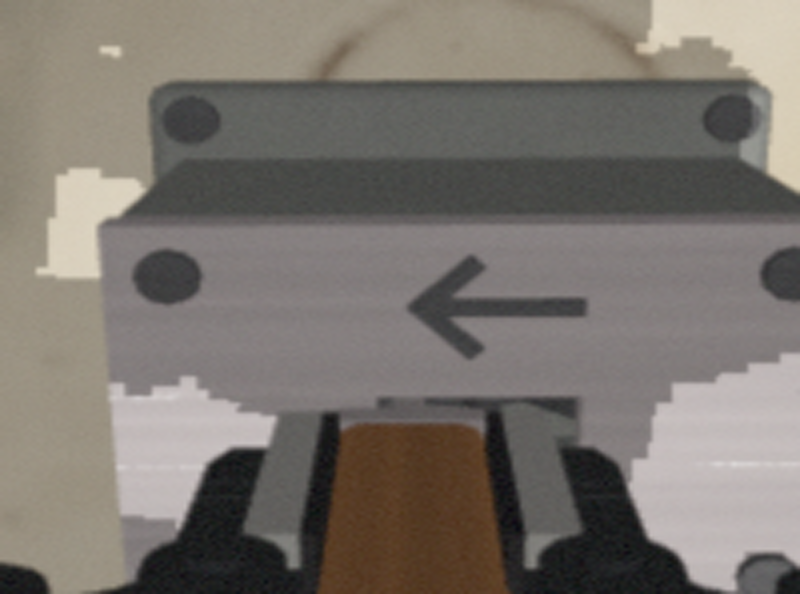

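Call:
{"api": "step_arm", "payload": {
  "steps": [
    {"slide": [0,0.4,0],"rotation": [0,0,0],"gripper": 1.0},
    {"slide": [-0.4,0.5,0],"rotation": [0,0,0],"gripper": 1.0},
    {"slide": [-0.9,0.5,0],"rotation": [0,0,0],"gripper": 1.0},
    {"slide": [-1.4,0.5,0],"rotation": [0,0,0],"gripper": 1.0},
    {"slide": [-1.4,1.0,0],"rotation": [0,0,0],"gripper": 1.0}
  ]
}}

```text
clock: 13.45
tool_pos: [0.5521, 0.0064, 0.1221]
tool_rot: [0.024, 0.707, 0.025, -0.706]
ft_force: [-1.5, 0.3, -0.2]
finger_gap: 0.0167
```

Call:
{"api": "step_arm", "payload": {
  "steps": [
    {"slide": [0,0.5,0],"rotation": [0,0,0],"gripper": 1.0},
    {"slide": [0,1.1,0],"rotation": [0,0,0],"gripper": 1.0},
    {"slide": [0,1.1,0],"rotation": [0,0,0],"gripper": 1.0},
    {"slide": [0,1.1,0],"rotation": [0,0,0],"gripper": 1.0},
    {"slide": [0,1.1,0],"rotation": [0,0,0],"gripper": 1.0}
  ]
}}

```text
clock: 13.87
tool_pos: [0.5527, -0.0059, 0.1206]
tool_rot: [-0.024, -0.707, -0.024, 0.707]
ft_force: [-1.0, 0.0, -1.3]
finger_gap: 0.0165
```

```bash
python3 - <<'E'
from h import *
st=read_state(); print(st['tool_pos'],st['ft_force'],st['wrist_torque'])
a=snap('wrist','w13'); b=snap('side','s13')
cv2.imwrite('pics/w13c.png',cv2.resize(a[104:284,150:350,::-1],None,fx=4,fy=3.3,interpolation=cv2.INTER_CUBIC))
s0=cv2.imread('pics/side0.png')
A=lambda i:cv2.resize(i[140:225,180:280],None,fx=5,fy=5,interpolation=cv2.INTER_CUBIC)
cv2.imwrite('pics/s13c.png',np.r_[A(s0),A(b[:,:,::-1])][:600*2])
cv2.imwrite('pics/s13c.png',cv2.resize(np.c_[A(s0),A(b[:,:,::-1])],(800,340)))
E
```

```text
[ 0.552702   -0.00592068  0.12063752] [-0.96923416  0.03963886 -1.34745366] [0.04512323 0.0284184  0.02916065]Traceback (most recent call last):
  File "<stdin>", line 8, in <module>
cv2.error: OpenCV(4.12.0) /io/opencv/modules/imgcodecs/src/loadsave.cpp:1058: error: (-215:Assertion failed) image.channels() == 1 || image.channels() == 3 || image.channels() == 4 in function 'imwrite_'
```

View pics/w13c.png

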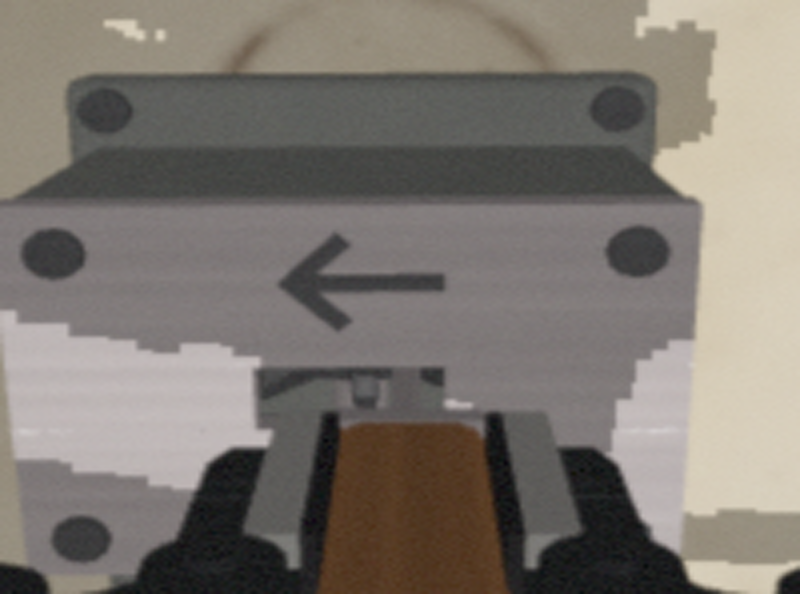

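View pics/s13c.png

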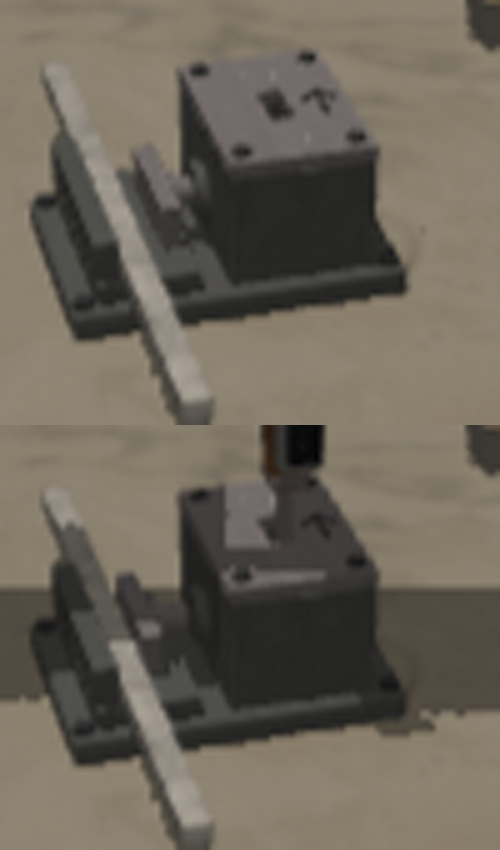

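Call:
{"api": "step_arm", "payload": {
  "steps": [
    {"slide": [0,0.05,0],"rotation": [0,0,0],"gripper": 1.0},
    {"slide": [0.4,0.05,0],"rotation": [0,0,0],"gripper": 1.0},
    {"slide": [0.9,0.05,0],"rotation": [0,0,0],"gripper": 1.0},
    {"slide": [1.35,0.05,0],"rotation": [0,0,0],"gripper": 1.0},
    {"slide": [1.35,0.05,0],"rotation": [0,0,0],"gripper": 1.0}
  ]
}}

```text
clock: 14.38
tool_pos: [0.5517, -0.006, 0.1057]
tool_rot: [-0.024, -0.706, -0.024, 0.708]
ft_force: [0.2, 0.3, -1.8]
finger_gap: 0.0167
```

Call:
{"api": "step_arm", "payload": {
  "steps": [
    {"slide": [0,-0.1,0],"rotation": [0,0,0],"gripper": 1.0},
    {"slide": [0,-0.2,0],"rotation": [0,0,0],"gripper": 1.0},
    {"slide": [0,-0.3,0],"rotation": [0,0,0],"gripper": 1.0},
    {"slide": [0,-0.4,0],"rotation": [0,0,0],"gripper": 1.0},
    {"slide": [0,-0.4,0],"rotation": [0,0,0],"gripper": 1.0}
  ]
}}

```text
clock: 14.8
tool_pos: [0.5527, -0.0031, 0.1074]
tool_rot: [0.025, 0.707, 0.024, -0.706]
ft_force: [-0.0, -3.2, -2.1]
finger_gap: 0.0164
```

Call:
{"api": "step_arm", "payload": {
  "steps": [
    {"slide": [0,-0.1,0],"rotation": [0,0,0],"gripper": 1.0},
    {"slide": [0,-0.2,0],"rotation": [0,0,0],"gripper": 1.0},
    {"slide": [0,-0.3,0],"rotation": [0,0,0],"gripper": 1.0},
    {"slide": [0,-0.3,0],"rotation": [0,0,0],"gripper": 1.0},
    {"slide": [0,-0.3,0],"rotation": [0,0,0],"gripper": 1.0}
  ]
}}

```text
clock: 15.22
tool_pos: [0.5526, -0.0011, 0.1076]
tool_rot: [0.025, 0.707, 0.023, -0.706]
ft_force: [0.9, -6.2, -1.4]
finger_gap: 0.0166
```

Now in smaller increments.

Call:
{"api": "step_arm", "payload": {
  "steps": [
    {"slide": [0,-0.1,0],"rotation": [0,0,0],"gripper": 1.0},
    {"slide": [0,-0.2,0],"rotation": [0,0,0],"gripper": 1.0},
    {"slide": [0,-0.2,0],"rotation": [0,0,0],"gripper": 1.0},
    {"slide": [0,-0.2,0],"rotation": [0,0,0],"gripper": 1.0},
    {"slide": [0,-0.2,0],"rotation": [0,0,0],"gripper": 1.0}
  ]
}}

```text
clock: 15.63
tool_pos: [0.5525, 0.0005, 0.1077]
tool_rot: [0.026, 0.707, 0.023, -0.706]
ft_force: [0.1, -6.7, -1.3]
finger_gap: 0.017
```

Call:
{"api": "step_arm", "payload": {
  "steps": [
    {"slide": [0,-0.1,0],"rotation": [0,0,0],"gripper": 1.0},
    {"slide": [0,-0.2,0],"rotation": [0,0,0],"gripper": 1.0},
    {"slide": [0,-0.2,0],"rotation": [0,0,0],"gripper": 1.0},
    {"slide": [0,-0.2,0],"rotation": [0,0,0],"gripper": 1.0},
    {"slide": [0,-0.2,0],"rotation": [0,0,0],"gripper": 1.0}
  ]
}}

```text
clock: 16.05
tool_pos: [0.5524, 0.0022, 0.1077]
tool_rot: [0.026, 0.707, 0.023, -0.706]
ft_force: [-0.4, -8.1, -1.4]
finger_gap: 0.017
```

Call:
{"api": "step_arm", "payload": {
  "steps": [
    {"slide": [0,-0.1,0],"rotation": [0,0,0],"gripper": 1.0},
    {"slide": [0,-0.2,0],"rotation": [0,0,0],"gripper": 1.0},
    {"slide": [0,-0.2,0],"rotation": [0,0,0],"gripper": 1.0},
    {"slide": [0,-0.2,0],"rotation": [0,0,0],"gripper": 1.0},
    {"slide": [0,-0.2,0],"rotation": [0,0,0],"gripper": 1.0}
  ]
}}

```text
clock: 16.47
tool_pos: [0.5523, 0.0041, 0.1076]
tool_rot: [0.026, 0.707, 0.023, -0.706]
ft_force: [-0.0, -8.4, -2.1]
finger_gap: 0.0167
```

Call:
{"api": "step_arm", "payload": {
  "steps": [
    {"slide": [0.05,-0.1,0],"rotation": [0,0,0],"gripper": 1.0},
    {"slide": [0.05,-0.2,0],"rotation": [0,0,0],"gripper": 1.0},
    {"slide": [0.05,-0.2,0],"rotation": [0,0,0],"gripper": 1.0},
    {"slide": [0.05,-0.2,0],"rotation": [0,0,0],"gripper": 1.0},
    {"slide": [0.05,-0.2,0],"rotation": [0,0,0],"gripper": 1.0}
  ]
}}

```text
clock: 16.88
tool_pos: [0.5522, 0.0057, 0.1073]
tool_rot: [0.026, 0.707, 0.022, -0.706]
ft_force: [-1.2, -9.9, -1.3]
finger_gap: 0.0168
```

Call:
{"api": "step_arm", "payload": {
  "steps": [
    {"slide": [0,-0.1,0],"rotation": [0,0,0],"gripper": 1.0},
    {"slide": [0,-0.2,0],"rotation": [0,0,0],"gripper": 1.0},
    {"slide": [0,-0.2,0],"rotation": [0,0,0],"gripper": 1.0},
    {"slide": [0,-0.2,0],"rotation": [0,0,0],"gripper": 1.0},
    {"slide": [0,-0.2,0],"rotation": [0,0,0],"gripper": 1.0}
  ]
}}

```text
clock: 17.3
tool_pos: [0.5521, 0.0068, 0.1072]
tool_rot: [0.027, 0.707, 0.022, -0.706]
ft_force: [-0.0, -11.0, -2.7]
finger_gap: 0.0169
```

Call:
{"api": "step_arm", "payload": {
  "steps": [
    {"slide": [0,-0.05,0],"rotation": [0,0,0],"gripper": 1.0},
    {"slide": [0,-0.1,0],"rotation": [0,0,0],"gripper": 1.0},
    {"slide": [0,-0.1,0],"rotation": [0,0,0],"gripper": 1.0},
    {"slide": [0,-0.1,0],"rotation": [0,0,0],"gripper": 1.0},
    {"slide": [0,-0.1,0],"rotation": [0,0,0],"gripper": 1.0}
  ]
}}

```text
clock: 17.72
tool_pos: [0.5521, 0.0072, 0.1072]
tool_rot: [0.027, 0.707, 0.021, -0.706]
ft_force: [0.9, -12.6, -3.0]
finger_gap: 0.0168
```

```bash
python3 - <<'E'
from h import *
st=read_state(); print(st['tool_pos'],st['ft_force'],st['wrist_torque'],st['joint_efforts'])
E
```

```text
[0.55211034 0.00724076 0.10719848] [  0.91452419 -12.63099545  -2.99422538] [-2.68682359 -0.05987747  0.02542966] [  6.84071571 -39.13865447 -25.23336768   4.01957989   0.64770067
   0.04409898]
```

Call:
{"api": "step_arm", "payload": {
  "steps": [
    {"slide": [0,-0.05,0],"rotation": [0,0,0],"gripper": 1.0},
    {"slide": [0,-0.05,0],"rotation": [0,0,0],"gripper": 1.0},
    {"slide": [0,-0.05,0],"rotation": [0,0,0],"gripper": 1.0},
    {"slide": [0,-0.05,0],"rotation": [0,0,0],"gripper": 1.0},
    {"slide": [0,-0.05,0],"rotation": [0,0,0],"gripper": 1.0}
  ]
}}

```text
clock: 18.13
tool_pos: [0.552, 0.0075, 0.1071]
tool_rot: [0.028, 0.707, 0.021, -0.706]
ft_force: [0.6, -13.1, -2.6]
finger_gap: 0.0169
```

```bash
python3 - <<'E'
from h import *
st=read_state(); print(st['tool_pos'],st['ft_force'],st['wrist_torque'],st['joint_efforts'])
snap('side','s14')
st=read_state(); print(st['tool_pos'],st['ft_force'],st['wrist_torque'])
E
```

```text
[0.55204013 0.00749242 0.10714264] [  0.60845939 -13.06073394  -2.57237644] [-2.86929381 -0.03854835  0.0578875 ] [  7.16195852 -39.24213409 -25.23937404   4.20723528   0.70029885
   0.04594114]
[0.55204491 0.0074885  0.10711441] [  0.36664561 -12.53872122  -2.64396294] [-2.85488573 -0.08138704  0.06612489]
```

Call:
{"api": "step_arm", "payload": {
  "steps": [
    {"slide": [0,0.3,0],"rotation": [0,0,0],"gripper": 1.0},
    {"slide": [0,0.8,0],"rotation": [0,0,0],"gripper": 1.0},
    {"slide": [-1,0.8,0],"rotation": [0,0,0],"gripper": 1.0},
    {"slide": [-3,0.8,0],"rotation": [0,0,0],"gripper": 1.0},
    {"slide": [-6,0.8,0],"rotation": [0,0,0],"gripper": 1.0}
  ]
}}

```text
clock: 18.6
tool_pos: [0.5495, 0.0053, 0.1651]
tool_rot: [-0.023, -0.704, -0.025, 0.709]
ft_force: [0.1, 0.6, -1.8]
finger_gap: 0.0171
```

```bash
python3 - <<'E'
from h import *
st=read_state(); print(st['tool_pos'],st['ft_force'],st['wrist_torque'])
b=snap('side','s15');t=snap('top','t15'); w=snap('wrist','w15')
cv2.imwrite('pics/s15c.png',cv2.resize(b[140:225,180:280,::-1],None,fx=6,fy=6,interpolation=cv2.INTER_CUBIC))
cv2.imwrite('pics/t15c.png',cv2.resize(t[155:250,130:275,::-1],None,fx=5,fy=5,interpolation=cv2.INTER_CUBIC))
plan([.611,-.283,.178],-68.6)
E
```

```text
[0.54947325 0.00530577 0.16507345] [ 0.08920725  0.60300746 -1.82178261] [-0.00875664 -0.08374074 -0.02019512]
slide [-0.68 29.09 -3.65] rot [-17.47  -0.44  -0.09]
```

View pics/s15c.png

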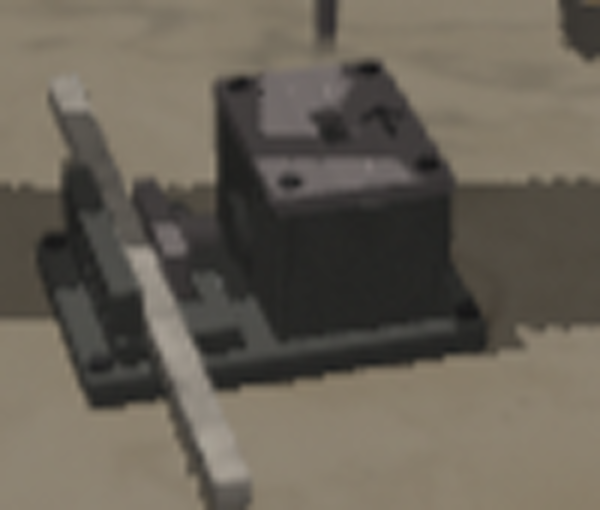

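View pics/w15.png

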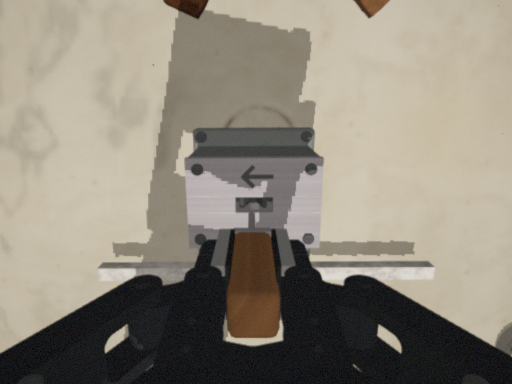

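Call:
{"api": "step_arm", "payload": {
  "steps": [
    {"slide": [-1,4,-0.5],"rotation": [-5,0,0],"gripper": 1.0},
    {"slide": [-1,8,-1],"rotation": [-10,0,0],"gripper": 1.0},
    {"slide": [-1,12,-1.5],"rotation": [-15,0,0],"gripper": 1.0},
    {"slide": [-1,16,-2],"rotation": [-17.5,0,0],"gripper": 1.0},
    {"slide": [-1,20,-2.5],"rotation": [-17.5,0,0],"gripper": 1.0}
  ]
}}

```text
clock: 19.17
tool_pos: [0.5902, -0.1942, 0.1759]
tool_rot: [-0.131, -0.694, -0.133, 0.695]
ft_force: [0.8, 0.9, -0.9]
finger_gap: 0.0166
```

```bash
python3 - <<'E'
from h import *
b=snap('side','s16');t=snap('top','t16')
cv2.imwrite('pics/s16c.png',cv2.resize(b[140:225,180:280,::-1],None,fx=7,fy=7,interpolation=cv2.INTER_CUBIC))
cv2.imwrite('pics/t16c.png',cv2.resize(t[160:245,165:230,::-1],None,fx=7,fy=7,interpolation=cv2.INTER_CUBIC))
plan([.611,-.283,.178],-68.6)
E
```

```text
slide [-0.18  8.55  1.13] rot [-0.34  0.02 -0.1 ]
```

View pics/s16c.png

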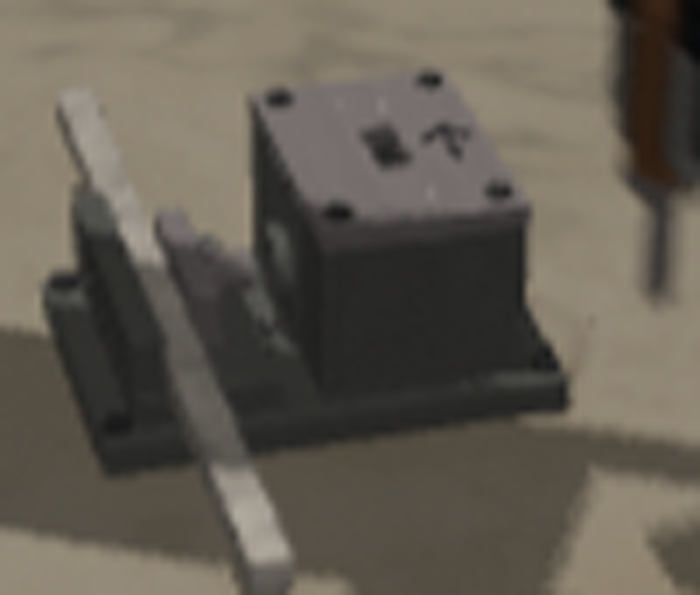

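View pics/t16c.png

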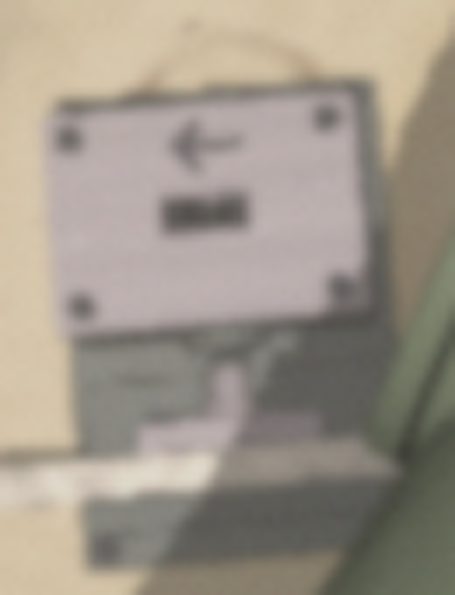

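Call:
{"api": "step_arm", "payload": {
  "steps": [
    {"slide": [-0.2,4,0.5],"rotation": [0,0,0],"gripper": 1.0},
    {"slide": [-0.2,7,0.9],"rotation": [0,0,0],"gripper": 1.0},
    {"slide": [-0.2,8,1.1],"rotation": [0,0,0],"gripper": 1.0},
    {"slide": [-0.2,8,1.1],"rotation": [0,0,0],"gripper": 1.0},
    {"slide": [-0.2,8,1.1],"rotation": [0,0,0],"gripper": 1.0}
  ]
}}

```text
clock: 19.68
tool_pos: [0.6089, -0.2708, 0.1776]
tool_rot: [-0.13, -0.694, -0.132, 0.695]
ft_force: [0.0, -0.8, -1.1]
finger_gap: 0.0171
```

```bash
python3 - <<'E'
from h import *
st=read_state(); print(st['tool_pos'],st['ft_force'])
a=snap('wrist','w17')
cv2.imwrite('pics/w17c.png',cv2.resize(a[104:264,180:320,::-1],None,fx=5,fy=3.7,interpolation=cv2.INTER_CUBIC))
E
```

```text
[ 0.60894509 -0.27078431  0.17761467] [ 0.01061808 -0.83785399 -1.05176651]
```

View pics/w17c.png

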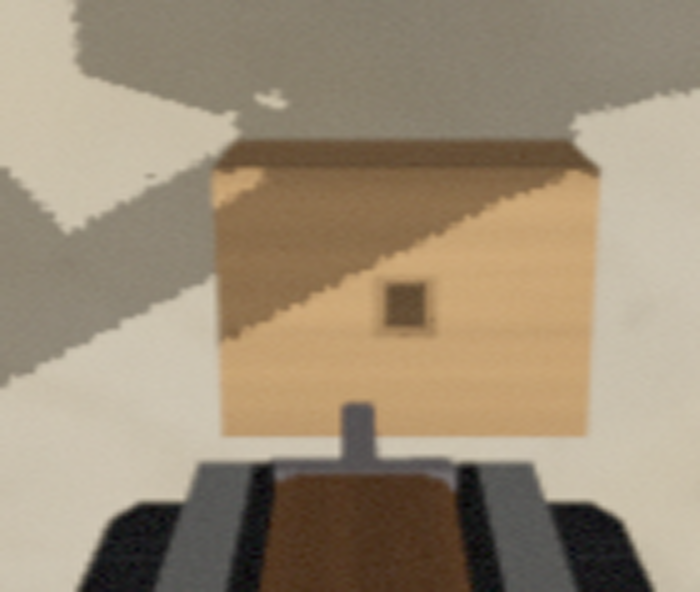

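```bash
python3 - <<'E'
from h import *
st=read_state();c=cam('wrist',st);M=Rt(st)
S=lambda x,y:(180+x/5-.4,104+y/3.7-.36)
q=[ray(c,S(*p),.046) for p in [(213,167),(599,167),(221,437),(588,437)]]
print(np.mean(q,0).round(4),np.linalg.norm(q[1]-q[0]),np.linalg.norm(q[2]-q[0]),(M.T@(np.mean(q,0)-st['tool_pos'])*100).round(2))
d=q[3]-q[2];print(np.degrees(np.arctan2(d[1],d[0])),np.degrees(np.arctan2(M[1,1],M[0,1])))
s=ray(c,S(406,306),.046);print('slot',s.round(4),(M.T@(s-st['tool_pos'])*100).round(2))
for p in ((374,277),(438,277),(374,338),(438,338)): print((M.T@(ray(c,S(*p),.046)-st['tool_pos'])*100).round(2))
m=np.array(camera_params('wrist')['mount']);K=c[0];oo=m[:3,3]
for uv in ((342,404),(376,404),(359,404)):
  d=m[:3,:3]@np.linalg.inv(K)@np.array([*S(*uv),1]); print('tip',((oo+d*(.0464-oo[0])/d[0])*100).round(2))
print(M.round(4))
E
```

```text
[ 0.604  -0.2783  0.046 ] 0.06357270981402725 0.06431240705759704 [13.18  0.62  0.76]
-68.50000761289603 -68.55182597588835
slot [ 0.604  -0.2784  0.046 ] [13.18  0.63  0.76]
[13.19  0.09  0.07]
[13.18  1.17  0.07]
[13.19  0.09  1.53]
[13.18  1.19  1.53]
tip [ 4.64 -0.34  0.03]
tip [4.64 0.07 0.03]
tip [ 4.64 -0.14  0.03]
[[-1.800e-03  3.657e-01 -9.307e-01]
 [ 2.500e-03 -9.307e-01 -3.657e-01]
 [-1.000e+00 -3.000e-03  7.000e-04]]
```

Call:
{"api": "step_arm", "payload": {
  "steps": [
    {"slide": [1.5,0.4,0.2],"rotation": [0,0,0],"gripper": 1.0},
    {"slide": [3.5,0.77,0.38],"rotation": [0,0,0],"gripper": 1.0},
    {"slide": [5.5,0.77,0.38],"rotation": [0,0,0],"gripper": 1.0},
    {"slide": [7,0.77,0.38],"rotation": [0,0,0],"gripper": 1.0},
    {"slide": [7,0.77,0.38],"rotation": [0,0,0],"gripper": 1.0}
  ]
}}

```text
clock: 20.15
tool_pos: [0.6058, -0.2764, 0.1041]
tool_rot: [-0.129, -0.692, -0.135, 0.697]
ft_force: [-0.8, -0.3, -1.5]
finger_gap: 0.0169
```

Call:
{"api": "step_arm", "payload": {
  "steps": [
    {"slide": [0,0,0],"rotation": [0,0,0],"gripper": 1.0},
    {"slide": [0,0,0],"rotation": [0,0,0],"gripper": 1.0},
    {"slide": [0,0,0],"rotation": [0,0,0],"gripper": 1.0},
    {"slide": [0,0,0],"rotation": [0,0,0],"gripper": 1.0},
    {"slide": [0,0,0],"rotation": [0,0,0],"gripper": 1.0}
  ]
}}

```text
clock: 20.57
tool_pos: [0.6096, -0.281, 0.1103]
tool_rot: [0.132, 0.695, 0.131, -0.694]
ft_force: [0.6, -0.7, -0.5]
finger_gap: 0.0168
```

```bash
python3 - <<'E'
from h import *
st=read_state(); print(st['tool_pos'],st['ft_force'])
a=snap('wrist','w18'); b=snap('side','s18')
cv2.imwrite('pics/w18c.png',cv2.resize(a[144:274,180:320,::-1],None,fx=5,fy=4.5,interpolation=cv2.INTER_CUBIC))
u,v=proj(cam('side'),st['tool_pos']).astype(int); print(u,v)
cv2.imwrite('pics/s18c.png',cv2.resize(b[v-30:v+70,u-50:u+50,::-1],None,fx=6,fy=6,interpolation=cv2.INTER_CUBIC))
E
```

```text
[ 0.60962505 -0.28095465  0.11030483] [ 0.58562838 -0.65164467 -0.49004385]
299 214
```

View pics/w18c.png

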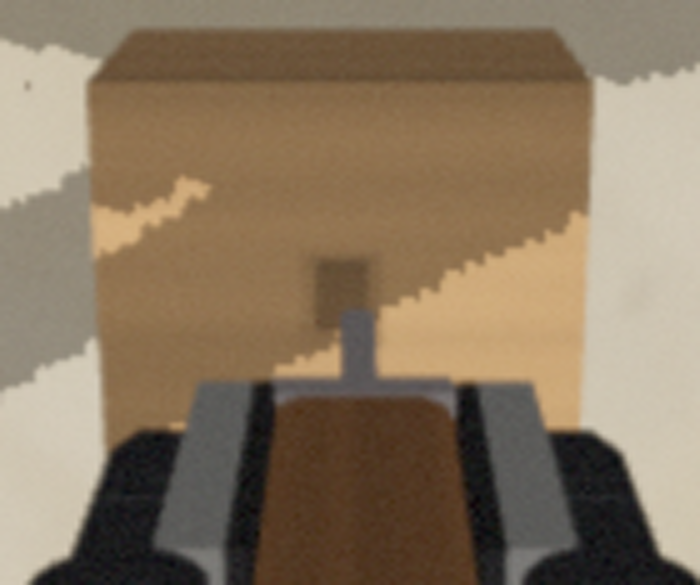

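View pics/s18c.png

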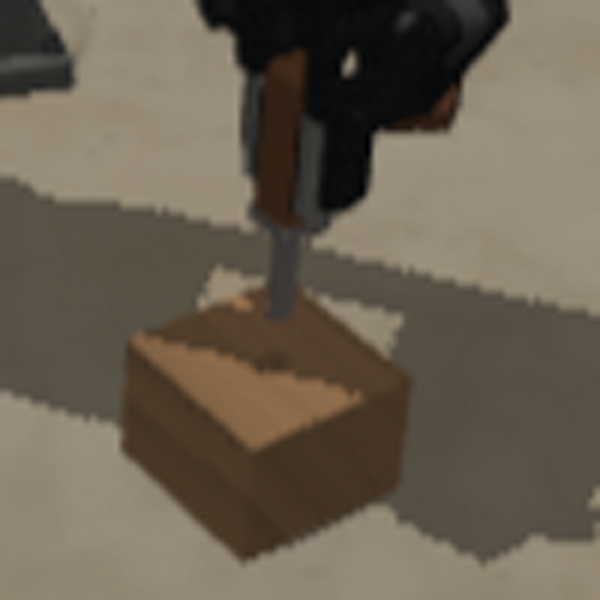

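```bash
python3 - <<'E'
from h import *
st=read_state();c=cam('wrist',st);M=Rt(st); print(st['tool_pos'])
S=lambda x,y:(180+x/5-.4,144+y/4.5-.39)
q=[ray(c,S(*p),.046) for p in [(88,80),(593,80),(105,449),(579,449)]]
print(np.mean(q,0).round(4),np.linalg.norm(q[1]-q[0]),np.linalg.norm(q[2]-q[0]),(M.T@(np.mean(q,0)-st['tool_pos'])*100).round(2))
d=q[1]-q[0];print(np.degrees(np.arctan2(d[1],d[0])),np.degrees(np.arctan2(M[1,1],M[0,1])))
for p in ((344,293),(318,260),(370,327)): s=ray(c,S(*p),.046);print('slot',s.round(4),(M.T@(s-st['tool_pos'])*100).round(2))
m=np.array(camera_params('wrist')['mount']);K=c[0];oo=m[:3,3]
for uv in ((341,310),(375,310),(358,310)):
  d=m[:3,:3]@np.linalg.inv(K)@np.array([*S(*uv),1]); print('tip',((oo+d*(.0464-oo[0])/d[0])*100).round(2))
E
```

```text
[ 0.60922463 -0.28089746  0.10963395]
[ 0.6076 -0.2776  0.046 ] 0.06317428175190787 0.05587048727558014 [ 6.36 -0.37  0.04]
-68.61590340940967 -68.59128216623894
slot [ 0.6046 -0.2792  0.046 ] [ 6.36 -0.34  0.38]
slot [ 0.608  -0.2742  0.046 ] [ 6.36 -0.67 -0.13]
slot [ 0.6009 -0.2842  0.046 ] [6.36 0.   0.9 ]
tip [ 4.64 -0.35  0.01]
tip [4.64 0.05 0.01]
tip [ 4.64 -0.15  0.01]
```

Call:
{"api": "step_arm", "payload": {
  "steps": [
    {"slide": [0,-0.19,-0.02],"rotation": [0,0,0],"gripper": 1.0},
    {"slide": [0.4,-0.19,-0.02],"rotation": [0,0,0],"gripper": 1.0},
    {"slide": [0.8,-0.19,-0.02],"rotation": [0,0,0],"gripper": 1.0},
    {"slide": [1.2,-0.19,-0.02],"rotation": [0,0,0],"gripper": 1.0},
    {"slide": [1.2,-0.19,-0.02],"rotation": [0,0,0],"gripper": 1.0}
  ]
}}

```text
clock: 21.08
tool_pos: [0.6073, -0.2783, 0.095]
tool_rot: [-0.131, -0.694, -0.132, 0.696]
ft_force: [-0.9, 0.7, -1.1]
finger_gap: 0.0167
```

Call:
{"api": "step_arm", "payload": {
  "steps": [
    {"slide": [0,0,0],"rotation": [0,0,0],"gripper": 1.0},
    {"slide": [0,0,0],"rotation": [0,0,0],"gripper": 1.0},
    {"slide": [0,0,0],"rotation": [0,0,0],"gripper": 1.0},
    {"slide": [0,0,0],"rotation": [0,0,0],"gripper": 1.0},
    {"slide": [0,0,0],"rotation": [0,0,0],"gripper": 1.0}
  ]
}}

```text
clock: 21.5
tool_pos: [0.6085, -0.279, 0.0971]
tool_rot: [0.131, 0.695, 0.131, -0.695]
ft_force: [0.6, -0.5, -1.1]
finger_gap: 0.0162
```

```bash
python3 - <<'E'
from h import *
st=read_state(); print(st['tool_pos'],st['ft_force'])
a=snap('wrist','w19'); b=snap('side','s19')
cv2.imwrite('pics/w19c.png',cv2.resize(a[144:274,180:320,::-1],None,fx=5,fy=4.5,interpolation=cv2.INTER_CUBIC))
u,v=proj(cam('side'),st['tool_pos']).astype(int); print(u,v)
cv2.imwrite('pics/s19c.png',cv2.resize(b[v-30:v+70,u-50:u+50,::-1],None,fx=6,fy=6,interpolation=cv2.INTER_CUBIC))
E
```

```text
[ 0.60848914 -0.27896135  0.09706311] [ 0.64968556 -0.50121532 -1.14024762]
297 220
```

View pics/w19c.png

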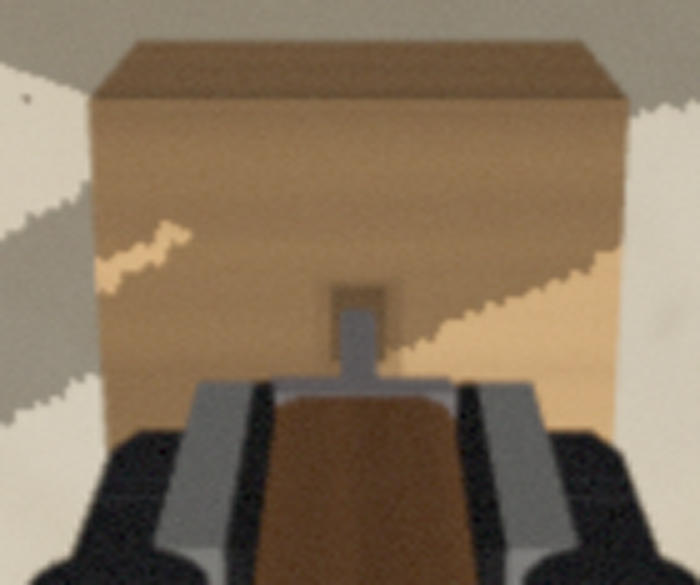

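View pics/s19c.png

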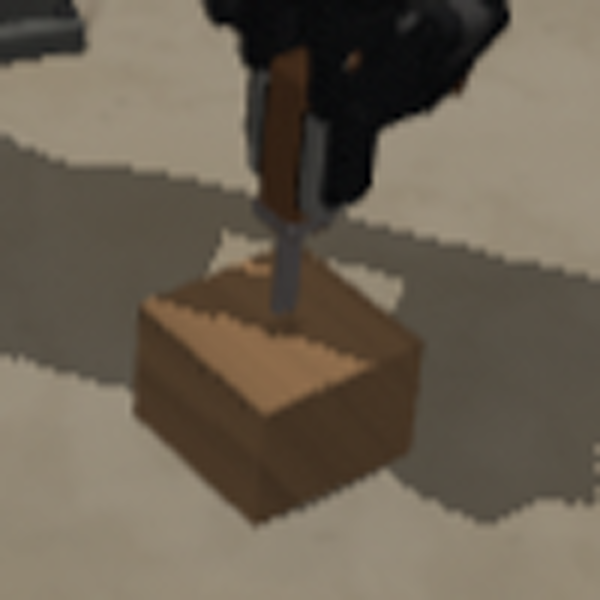

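```bash
python3 - <<'E'
from h import *
st=read_state();c=cam('wrist',st);M=Rt(st); print(st['tool_pos'])
S=lambda x,y:(180+x/5-.4,144+y/4.5-.39)
for p in ((333,287),(384,287)): s=ray(c,S(*p),.046);print('slot',s.round(4),(M.T@(s-st['tool_pos'])*100).round(2))
E
```

```text
[ 0.60845131 -0.27888084  0.09696708]
slot [ 0.6082 -0.2741  0.046 ] [ 5.1  -0.46 -0.15]
slot [ 0.6105 -0.2799  0.046 ] [ 5.1   0.17 -0.15]
```

Call:
{"api": "step_arm", "payload": {
  "steps": [
    {"slide": [0.4,0,0],"rotation": [0,0,0],"gripper": 1.0},
    {"slide": [0.8,0,0],"rotation": [0,0,0],"gripper": 1.0},
    {"slide": [1.2,0,0],"rotation": [0,0,0],"gripper": 1.0},
    {"slide": [1.5,0,0],"rotation": [0,0,0],"gripper": 1.0},
    {"slide": [1.5,0,0],"rotation": [0,0,0],"gripper": 1.0}
  ]
}}

```text
clock: 22.02
tool_pos: [0.6075, -0.2783, 0.0803]
tool_rot: [-0.131, -0.694, -0.132, 0.695]
ft_force: [-0.3, 0.3, -1.4]
finger_gap: 0.0166
```

Call:
{"api": "step_arm", "payload": {
  "steps": [
    {"slide": [0.4,0,0],"rotation": [0,0,0],"gripper": 1.0},
    {"slide": [0.8,0,0],"rotation": [0,0,0],"gripper": 1.0},
    {"slide": [1.2,0,0],"rotation": [0,0,0],"gripper": 1.0},
    {"slide": [1.5,0,0],"rotation": [0,0,0],"gripper": 1.0},
    {"slide": [1.5,0,0],"rotation": [0,0,0],"gripper": 1.0}
  ]
}}

```text
clock: 22.43
tool_pos: [0.6076, -0.2784, 0.0655]
tool_rot: [-0.131, -0.694, -0.132, 0.695]
ft_force: [-0.7, -0.6, -0.4]
finger_gap: 0.0167
```

Call:
{"api": "step_arm", "payload": {
  "steps": [
    {"slide": [0.2,0,0],"rotation": [0,0,0],"gripper": 1.0},
    {"slide": [0.4,0,0],"rotation": [0,0,0],"gripper": 1.0},
    {"slide": [0.6,0,0],"rotation": [0,0,0],"gripper": 1.0},
    {"slide": [0.8,0,0],"rotation": [0,0,0],"gripper": 1.0},
    {"slide": [0.8,0,0],"rotation": [0,0,0],"gripper": 1.0}
  ]
}}

```text
clock: 22.85
tool_pos: [0.6084, -0.2789, 0.0587]
tool_rot: [0.131, 0.695, 0.131, -0.695]
ft_force: [0.2, 0.5, -0.0]
finger_gap: 0.0165
```

Call:
{"api": "step_arm", "payload": {
  "steps": [
    {"slide": [0,0,0],"rotation": [0,0,0],"gripper": 1.0},
    {"slide": [0.1,0,0],"rotation": [0,0,0],"gripper": 1.0},
    {"slide": [0.2,0,0],"rotation": [0,0,0],"gripper": 1.0},
    {"slide": [0.2,0,0],"rotation": [0,0,0],"gripper": 1.0},
    {"slide": [0.2,0,0],"rotation": [0,0,0],"gripper": 1.0}
  ]
}}

```text
clock: 23.27
tool_pos: [0.6085, -0.2789, 0.0585]
tool_rot: [0.131, 0.695, 0.131, -0.695]
ft_force: [-2.5, 1.1, 5.9]
finger_gap: 0.0167
```

```bash
python3 - <<'E'
from h import *
st=read_state(); print(st['tool_pos'],st['ft_force'],st['wrist_torque'])
b=snap('side','s20')
u,v=proj(cam('side'),st['tool_pos']).astype(int); print(u,v)
cv2.imwrite('pics/s20c.png',cv2.resize(b[v-50:v+50,u-50:u+50,::-1],None,fx=6,fy=6,interpolation=cv2.INTER_CUBIC))
E
```

```text
[ 0.60848221 -0.27889765  0.05849236] [-2.50946421  1.09433794  5.92263292] [0.23244038 0.53189585 0.01077612]
296 236
```

View pics/s20c.png

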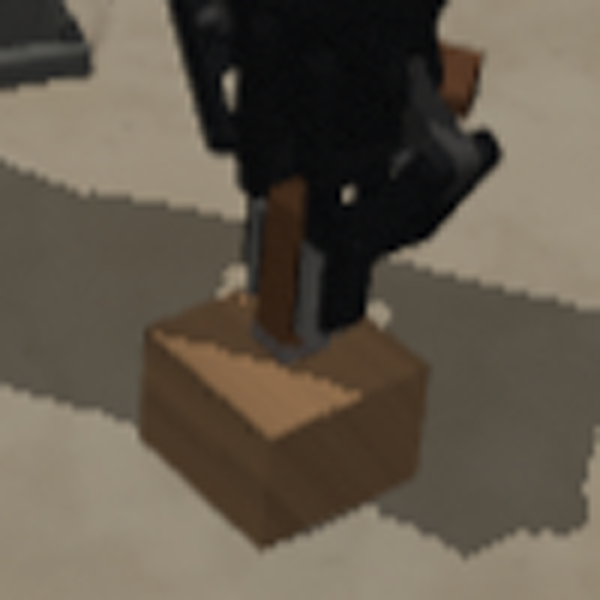

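Call:
{"api": "step_arm", "payload": {
  "squeeze": 40,
  "steps": [
    {"slide": [-0.1,0,0],"rotation": [0,0,0],"gripper": 1.0},
    {"slide": [-0.1,0,0],"rotation": [0,0,0],"gripper": 2},
    {"slide": [-0.1,0,0],"rotation": [0,0,0],"gripper": 3},
    {"slide": [-0.1,0,0],"rotation": [0,0,0],"gripper": 4.5},
    {"slide": [-0.1,0,0],"rotation": [0,0,0],"gripper": 5}
  ]
}}

```text
clock: 23.73
tool_pos: [0.6083, -0.2788, 0.0575]
tool_rot: [-0.131, -0.695, -0.131, 0.695]
ft_force: [-0.7, -0.7, 0.4]
finger_gap: 0.05
```

Call:
{"api": "step_arm", "payload": {
  "steps": [
    {"slide": [0,0,0],"rotation": [0,0,0],"gripper": 5},
    {"slide": [-1.5,0,0],"rotation": [0,0,0],"gripper": 5},
    {"slide": [-4,0,0],"rotation": [0,0,0],"gripper": 5},
    {"slide": [-8,0,0],"rotation": [0,0,0],"gripper": 5},
    {"slide": [-12,0,0],"rotation": [0,0,0],"gripper": 5}
  ]
}}

```text
clock: 24.15
tool_pos: [0.6073, -0.2781, 0.1783]
tool_rot: [-0.131, -0.694, -0.132, 0.696]
ft_force: [0.7, -0.3, 1.0]
finger_gap: 0.05
```

Call:
{"api": "step_arm", "payload": {
  "steps": [
    {"slide": [-3,0,1],"rotation": [0,0,0],"gripper": 5},
    {"slide": [-4,0,4],"rotation": [0,0,0],"gripper": 5},
    {"slide": [-4,0,8],"rotation": [0,0,0],"gripper": 5},
    {"slide": [-4,0,8],"rotation": [0,0,0],"gripper": 5},
    {"slide": [-4,0,8],"rotation": [0,0,0],"gripper": 5}
  ]
}}

```text
clock: 24.57
tool_pos: [0.5325, -0.3087, 0.2191]
tool_rot: [0.131, 0.695, 0.13, -0.695]
ft_force: [0.6, -0.1, -0.2]
finger_gap: 0.0501
```

```bash
python3 - <<'E'
from h import *
st=read_state(); print(st['clock'],st['tool_pos'],st['ft_force'],st['finger_gap'])
b=snap('side','s21'); t=snap('top','t21')
s0=cv2.imread('pics/side0.png')
A=lambda i:cv2.resize(i[205:280,255:335],None,fx=5,fy=5,interpolation=cv2.INTER_CUBIC)
cv2.imwrite('pics/s21c.png',np.concatenate([A(s0),A(np.ascontiguousarray(b[:,:,::-1]))],1))
cv2.imwrite('pics/t21c.png',cv2.resize(t[155:250,155:275,::-1],None,fx=6,fy=6,interpolation=cv2.INTER_CUBIC))
cv2.imwrite('pics/s21d.png',cv2.resize(b[140:225,180:280,::-1],None,fx=7,fy=7,interpolation=cv2.INTER_CUBIC))
E
```

```text
24.5667 [ 0.53248726 -0.30870577  0.21913012] [ 0.62599863 -0.07650713 -0.18276224] 0.050124776299844756
```

View pics/s21c.png

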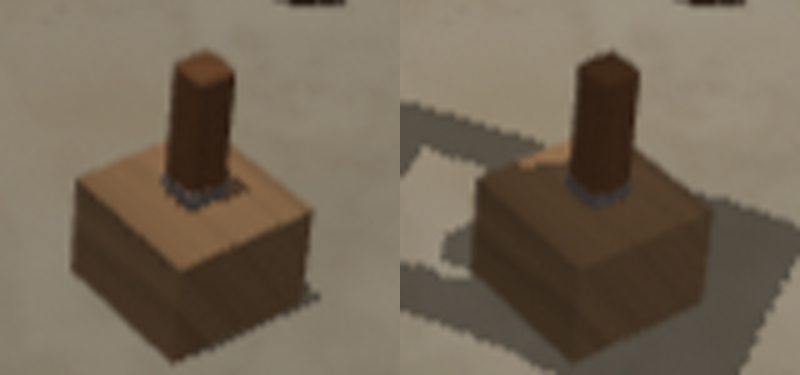

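View pics/t21c.png

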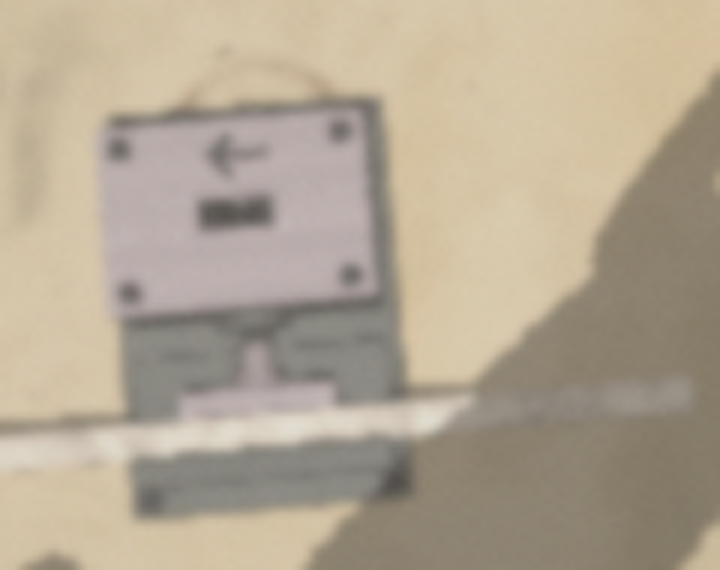

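View pics/s21d.png

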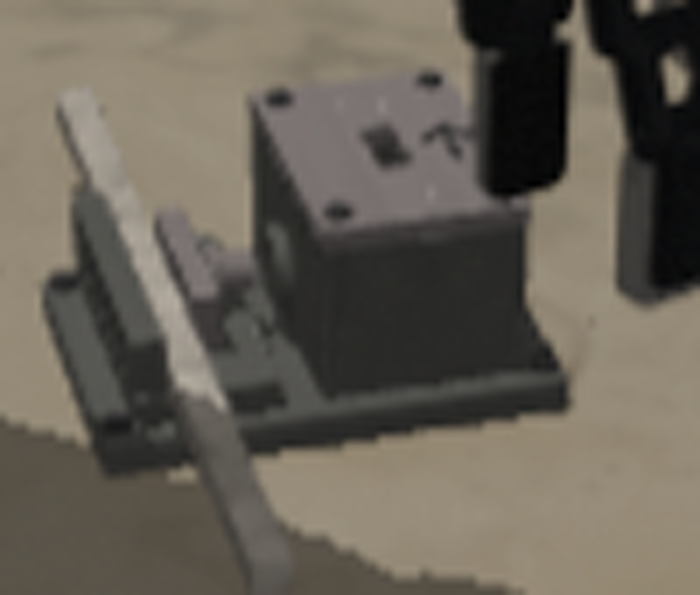

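View pics/t21.png

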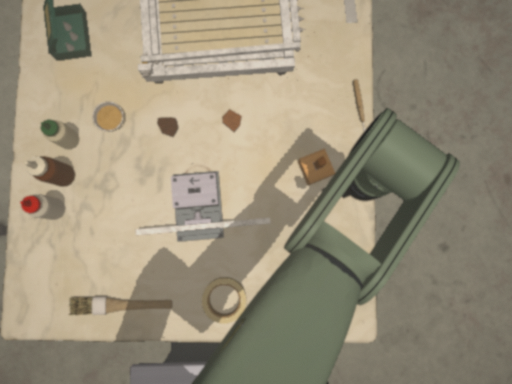

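```bash
python3 - <<'E'
from h import *
c=cam('top'); im=cv2.imread('pics/t21.png').astype(int)
for u in (190,197,204):
    print(u,im[212:236,u].sum(1)//3)
for v,z in ((219,.049),(223.5,.049),(224,.04),(231.5,.04)): print(v,z,ray(c,(197,v),z)[:2].round(4))
E
```

```text
190 [135 135 134 135 136 133 129 132 153 171 177 171 171 191 202 207 208 193
 156 133 132 132 129 126]
197 [139 154 162 161 160 158 159 162 172 180 182 184 193 204 209 206 190 153
 132 130 133 131 130 131]
204 [125 130 136 136 134 129 137 162 177 181 179 185 207 216 216 210 185 150
 134 133 133 128 127 131]
219 0.049 [ 0.4816 -0.0009]
223.5 0.049 [ 0.4714 -0.0008]
224 0.04 [ 0.4706 -0.    ]
231.5 0.04 [4.534e-01 1.000e-04]
```

```bash
python3 -c "
from workcell import *
print(close_job())"
```

```text
the job is handed in; nothing more can be done
None
```

The caramel bar is clamped and the spoon is back in its stand. I handed the job in at about 24.7 s; no verdict came back.

- **Tightening:** I pushed the star wheel two full teeth and part of a third. It turned freely at about 7–9 N, then the force climbed over the last few millimetres. I stopped at 12.5–13.1 N, inside the firm range of 12–14 N and below 16 N.
- **Spoon:** it went into the stand's slot without catching and bottomed out at the same height as when I gripped it, with about 6 N of contact. After release, the side view looks the same as at the start: upright and fully home.
- **Clamp:** in the final top view there is no dark gap between the jaw and the bar. I judged the bar-to-fence contact only from the side view and the rise in force, because no camera view resolves it.
- **Bystanders:** the two bark pieces are where they were in the final top view. The arm hid the timer there, so I did not re-check it; the arm only passed well above it.

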